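# Load a pile of battery packs into a sprung charging cradle

### The arm

A 6-joint arm with a two-finger parallel gripper is mounted at the origin on the work surface. World frame = base frame: x ahead of the robot, y to its left, z up, the work surface at z = 0. Lengths are in m, angles in degrees, forces in N, time in s.
With the tool pointing down it reaches from about 0.35 to 0.875 m from the base axis. Payload 4.2 kg.
Tool frame: the origin (TCP) lies on the centre line of the jaws, within the pads' length; the fingertips stand 19 mm ahead of it and the grasp point (between the pads) is the TCP; x points along the fingers, y is the direction in which the jaws open and shut, and the axes are right-handed (so a half turn about x gives the same grasp; the last joint's range is limited). The gripper opens to 87 mm and grips with 3 to 60 N. Pads are 19 mm wide; open, the fingers measure 117 mm over their backs; the gripper's body (75 mm by 190 mm) begins 51 mm behind the grasp point.
Start: joints at [-54.855, 22.042, 0.453, 0, -68.411, -14.817], TCP at [0.217, -0.586, 0.242] pointing down, gripper open.
Joint ranges: [-179.83, 179.83], [-69.29, 118.12], [-61.27, 80.66], [-181.25, 117.63], [-171.15, -9.14], [-177.46, 177.46]. Speed limits (degrees/s): [159.86, 159.86, 180, 180, 180, 180].

### API

Orientations are given as a 3x3 rotation matrix whose columns are the frame's x, y, z axes.
In Python, from station import r, viewer, job, spotter gives the robot as it stands.
- The arm moves only by the tool play_rows, never from a script. Its argument "commands" is a list of rows, each an object of numbers: "fingers": the gripper command: -1 is fully open, 1 is shut, values between are in proportion; "tx", "ty", "tz": the shift along the tool's x, y, z normalised to -1 to 1, where 1 is 750 mm; "ax", "ay", "az": the turn, a rotation vector about the tool's x, y, z normalised to -1 to 1, where 1 is pi rad. In form: [{"fingers": .., "tx": .., "ty": .., "tz": .., "ax": .., "ay": .., "az": ..}, ...]. A call has 1 to 5 rows; each row is the pose to reach, as a shift and turn from the pose commanded when the call began, along the tool's axes at that moment, turning the shorter way round; what a row does not reach only later rows make up. A row lasts 1/12 s, in which the tool goes at most 41.7 mm and 7.16 degrees, less where a joint would pass 70% of its speed; a pose out of reach is approached as far as the arm can. A call with a number of a shift or a turn outside -1 to 1 is refused whole. A call with a gripper value outside its range is refused whole. The fingers move at their own pace and stop on an object; the grip force is fixed at half the most. Time passes only in rows, so rows that repeat a pose let the fingers close. It gives the time, the measured TCP pose, the force and the opening at its end, in the units of the state.
- r.sense(): the state, without advancing time (a new reading comes with each control period).
- viewer.capture(name): name is "scene" or "top"; returns a dict with "image" (480x640x3 uint8, red, green, blue), "fx", "fy", "cx", "cy" (pixels), "dist" ([k1, k2, p1, p2, k3] as OpenCV has them; the pictures are not rectified), "R" (3x3) and "t" (3): a world point X has camera coordinates R X + t. Camera axes: x right, y down, z forward; pixel columns grow to the right and rows downward; lengths in m; the calibration is good to about 2 mm. A picture is of the moment at which its call begins. There is no depth.
- job.finish_job(): hands the job in, once; it reports no verdict.
Trained networks look in a picture, given as the dict that the camera call returned (one of the last four; its "shot" number tells which), for a name from the list of things; names that differ only in an ending like _2 or _b are one class to them, and where a whole thing is asked for, a point or a joint stands for the part that bears it (a point fixed in the world has none). Each returns a list of dicts, best first, with "score" (0 to 1); they miss things now and then, are a little off and sometimes report something else, mostly with a low value. They report only what shows in the picture. A call takes as long as a camera call. They do not tell look-alikes from the thing itself.
- spotter.find_in(name, picture): "uv" ([column, row] in pixels, amid what is visible of it).
- spotter.silhouettes(name, picture): "region" (480x640 bool, what is visible of it) and "uv" ([column, row] in pixels, amid what is visible of it).
The state is a dict: "time_s": time; "joints": joint angles; "joint_velocities": joint speeds; "effort": joint torques, N m; "tcp_pos": TCP position; "ee_rot": TCP orientation; "wrist_force": force on the tool from outside, world axes, zero at the start; "moment": the same for the moment, N m; "gripper_width": opening from 0.0 (shut) to 1.0 (fully open).
Only numpy, scipy, OpenCV 4.12 (cv2) and the standard library are available. Lean on these libraries where they do the work, as an engineer would, in place of code of your own. Each camera call takes 0.05 s, during which the arm holds its last target. There are 200 camera calls.

### The job

Take the pile of three flat battery packs out of its aluminium jig, set it down on the rubber mat and let go, then take the whole pile again near one end and tilt it into the black charging cradle: front edge in under the steel lip, push the sprung contact plate back, and lower the rear end behind the rear wall until all three packs lie flat and fully home. Keep the three packs together as one pile and never drop them, and leave the multimeter, screwdriver and mug where they are.

Things in the scene. Friction and masses are not known exactly. Their poses are not given: they have to be found in the camera images.
- pack_low_c (a point): slim grey plastic battery pack, flat box 110 x 60 x 10 mm (x, y, z), about 90 g (70 to 115 g), loose; lowest of the pile of three that starts in the jig. Identical either way round. This point is the pack's centre; x along its 110 mm length, z up through its thickness
- pack_mid_c (a point): slim grey plastic battery pack, flat box 110 x 60 x 10 mm (x, y, z), about 90 g (70 to 115 g), loose; middle one of the pile, so this is the centre of the whole 110 x 60 x 30 mm pile. Identical either way round. This point is the pack's centre; x along its 110 mm length, z up through its thickness
- pack_top_c (a point): slim grey plastic battery pack, flat box 110 x 60 x 10 mm (x, y, z), about 90 g (70 to 115 g), loose; uppermost of the pile, with a thin black panel on top. Identical either way round. This point is the pack's centre; x along its 110 mm length, z up through its thickness
- jig: aluminium tray fixed to the bench that holds the pile at the start; origin under its centre, x along the pile. Floor 4 mm above the bench (126 x 75 mm), walls up to 30 mm above the bench, pocket 114 x 65 mm. The long sides are walled (5 mm) only near the ends: an open gap of 44 mm at the middle (x = -22 to +22 mm) on both sides admits the fingers
- mat: black rubber mat fixed to the bench between jig and cradle, 220 x 220 x 3 mm; origin centre of its underside. Room to put the pile down with its centre up to 90 mm from the mat's centre along both mat axes
- cradle: black charging cradle fixed to the bench, open on top; origin on its underside. x from the lip end (-76 mm) to the rear wall (+62 mm). Side walls (inner faces y = +/-31.5 mm, 6 mm thick, top 30 mm above the bench, 43 mm at the lip) run from the lip end to x = +17 mm; from there to the rear wall the sides are open for the fingers, over the 75 mm wide, 6 mm thick base plate
- cradle_floor (a point): point on the cradle's inner floor, 6 mm above its origin, same axes: x from the lip end toward the rear wall, z up. A fully seated pile rests against the rear wall with its centre at x = +2 mm, y = 0, z = +15 mm (low, middle and top pack centres at 5, 15, 25 mm); seated means within about 4 mm of this
- cradle_lip (a point): middle of the lower free edge of the steel lip: cradle x = -43 mm, 37 mm above the inner floor. The lip is 4 mm thick and covers the cradle from here to its -x end. From lip to rear wall is only 100 mm, so the 110 mm pile goes in tilted about 18 degrees, lip end down and in under the lip first; hold it within 30 mm of its rear end, where the sides are open
- cradle_rear (a point): middle of the inner top edge of the rear wall: cradle x = +57 mm, 24 mm above the inner floor; the wall is 5 mm thick and 75 mm wide
- pusher (a joint): sprung steel contact plate under the lip, 58 mm wide, 2 to 28 mm above the floor. 0 = relaxed, face at cradle x = -49 mm; grows to 0.014 m (face x = -63 mm) as pushed to -x; 3 N to start, 10 N at full travel; springs back. Seated pile holds it near 0.004. Keep it pushed 0.010 to 0.014 while lowering the rear end from 18 degrees, or that will not clear the rear wall
- multimeter: red and black handheld multimeter lying on the bench beyond the mat, 150 x 75 x 36 mm; bystander, leave alone; origin under its middle
- screwdriver: screwdriver about 200 mm long lying on the bench beyond the mat, to its left; bystander, leave alone
- mug: white mug, about 68 mm across and 66 mm high, beyond the mat; bystander, leave alone; origin under its middle
Not all that is in view belongs to the job. Leave any orange or yellow look-alike of the cradle alone.

How it is judged:
By the outcome, as a careful person would: the job done as asked, in the order asked, and still so for the second after the job is handed in, with the robot touching nothing.
It also fails if it takes over 72 s, if anything falls off the work surface, if the arm or the gripper's body presses on something with over 40 N, if the wrist force passes 120 N, or if a joint passes its speed limit or range.

## Working session

There is one attempt and no reset: what is moved stays moved. The work goes in short steps, Python scripts to look and compute and a tool call to move; the robot and the scene stay as the last step left them, time stands still between calls to the robot, and variables do not carry over. Pictures are saved under pics/ and viewed, about 8 in all and at most 12, crops included, and the job is handed in when it is done.

Besides the shell and the picture viewer there is one more tool, called after "Emit:" in YAML: its name, and indented under it one key for each argument. play_rows: Moves the arm, as the interface text tells. Its arguments: {"type":"object","properties":{"commands":{"type":"array"}},"required":["commands"]}

```bash
mkdir -p pics; ls
python3 - <<'E'
from station import r, viewer, job, spotter
import cv2, numpy as np
s=r.sense(); print(s['tcp_pos'],s['ee_rot'],s['gripper_width'],s['time_s'])
ims=[]
for n in ("scene","top"):
    p=viewer.capture(n); cv2.imwrite(f'pics/{n}0.png',p['image'][:,:,::-1])
    print(n,p['fx'],p['fy'],p['cx'],p['cy'],p['dist'],'C',(-np.array(p['R']).T@np.array(p['t'])).round(3))
    for k in ['pack_top_c','pack_mid_c','jig','mat','cradle','cradle_lip','cradle_rear','pusher','multimeter','screwdriver','mug']:
        print(k,[(np.round(d['uv'],1).tolist(),round(d['score'],2)) for d in spotter.find_in(k,p)[:4]])
E
```

```text
pics
[ 0.21695683 -0.58552806  0.24047011] [[-8.32861350e-04 -3.47248801e-01  9.37772668e-01]
 [ 2.00207760e-03  9.37770535e-01  3.47249789e-01]
 [-9.99997649e-01  2.16670458e-03 -8.58137852e-05]] 0.9973935104222927 0.0
scene 444.96416254369984 444.96416254369984 316.5139401726704 239.33205632663208 [0.02310764 0.         0.         0.         0.        ] C [ 1.408 -0.239  0.671]
pack_top_c [([180.0, 259.2], 0.58)]
pack_mid_c []
jig [([182.0, 274.1], 0.79), ([450.0, 280.1], 0.43), ([341.0, 318.6], 0.3)]
mat [([274.3, 255.1], 0.79)]
cradle [([422.5, 220.1], 0.86), ([396.1, 186.9], 0.81), ([450.3, 283.9], 0.75), ([182.1, 274.5], 0.42)]
cradle_lip [([394.5, 184.2], 0.78), ([426.0, 219.1], 0.63)]
cradle_rear [([371.2, 235.3], 0.92), ([425.7, 219.0], 0.91), ([395.2, 188.9], 0.64), ([366.1, 227.5], 0.54)]
pusher [([387.9, 179.7], 0.39)]
multimeter [([342.2, 315.3], 0.77), ([227.4, 329.8], 0.7)]
screwdriver [([451.1, 281.4], 0.62)]
mug [([226.4, 329.8], 0.86)]
top 455.3279449514492 455.3279449514492 319.8751814925264 246.77393711660588 [0.0025425 0.        0.        0.        0.       ] C [0.474 0.074 0.971]
pack_top_c [([467.5, 295.7], 0.66)]
pack_mid_c [([449.5, 291.1], 0.61)]
jig [([449.1, 303.9], 0.58)]
mat [([355.6, 287.7], 0.57)]
cradle [([136.8, 375.7], 0.9), ([153.5, 274.5], 0.59)]
cradle_lip [([153.2, 274.2], 0.82), ([235.9, 264.3], 0.81), ([138.5, 373.1], 0.58)]
cradle_rear [([152.6, 276.0], 0.87), ([139.2, 371.4], 0.87)]
pusher [([436.5, 167.9], 0.18)]
multimeter [([324.4, 160.9], 0.67)]
screwdriver [([202.8, 162.9], 0.65)]
mug [([436.3, 169.9], 0.98), ([235.6, 264.9], 0.22)]
```

View pics/top0.png

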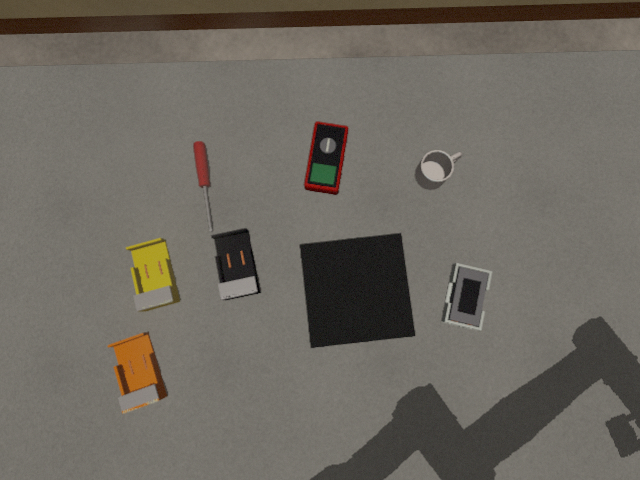

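View pics/scene0.png

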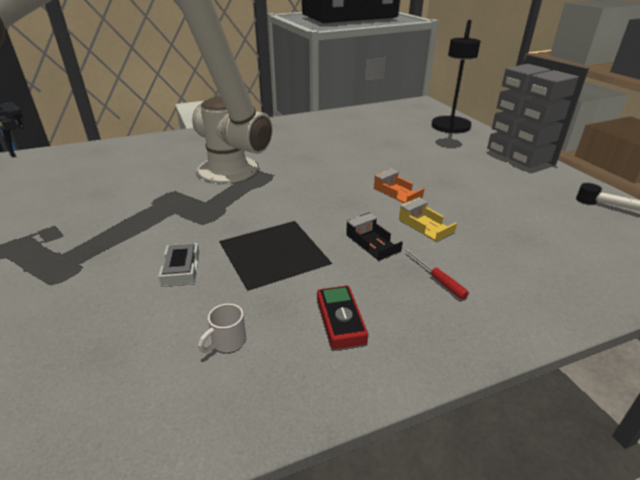

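Candidates in the top image: the black cradle is at (237,265), with look-alikes in yellow at (152,273) and orange at (137,372). The pile is in the jig at (468,296). I'm choosing the black cradle. Its lip is at the bottom of the picture (nearer the robot) and its rear wall is at the top. Next is one close crop of each from both cameras.

```bash
cat > h.py <<'E'
import cv2, numpy as np
def cam(p): return (np.array([[p['fx'],0,p['cx']],[0,p['fy'],p['cy']],[0,0,1.]]),np.array(p['dist'],float),np.array(p['R']),np.array(p['t']))
def proj(p,X):
    K,d,R,t=cam(p); return cv2.projectPoints(np.atleast_2d(X).astype(float),cv2.Rodrigues(R)[0],t,K,d)[0][:,0]
def plane(p,uv,z):
    K,d,R,t=cam(p); n=cv2.undistortPoints(np.array(uv,float).reshape(-1,1,2),K,d)[:,0]
    C=-R.T@t; D=np.c_[n,np.ones(len(n))]@R; return C+D*((z-C[2])/D[:,2])[:,None]
def tile(img,x0,y0,w,h,s,step=10):
    c=cv2.resize(img[y0:y0+h,x0:x0+w],None,fx=s,fy=s,interpolation=cv2.INTER_CUBIC)[:,:,::-1].copy()
    for x in range(-(-x0//step)*step,x0+w,step): cv2.line(c,(int((x-x0+.5)*s),0),(int((x-x0+.5)*s),6),(0,255,255),1); cv2.putText(c,str(x),(int((x-x0+.5)*s)-9,16),0,.32,(0,255,255))
    for y in range(-(-y0//step)*step,y0+h,step): cv2.line(c,(0,int((y-y0+.5)*s)),(6,int((y-y0+.5)*s)),(0,255,255),1); cv2.putText(c,str(y),(8,int((y-y0+.5)*s)+4),0,.32,(0,255,255))
    return c
E
python3 - <<'E'
from h import *
from station import viewer
import pickle
t=viewer.capture('top'); s=viewer.capture('scene'); pickle.dump((t,s),open('p0.pkl','wb'))
a=np.hstack([tile(t['image'],205,222,66,83,6),tile(t['image'],438,255,66,83,6)])[:498]
b=np.hstack([tile(s['image'],338,205,72,60,5.5),tile(s['image'],148,232,72,60,5.5)])
cv2.imwrite('pics/a.png',a); cv2.imwrite('pics/b.png',b); print(a.shape,b.shape)
E
```

```text
(498, 792, 3) (330, 792, 3)
```

View pics/a.png

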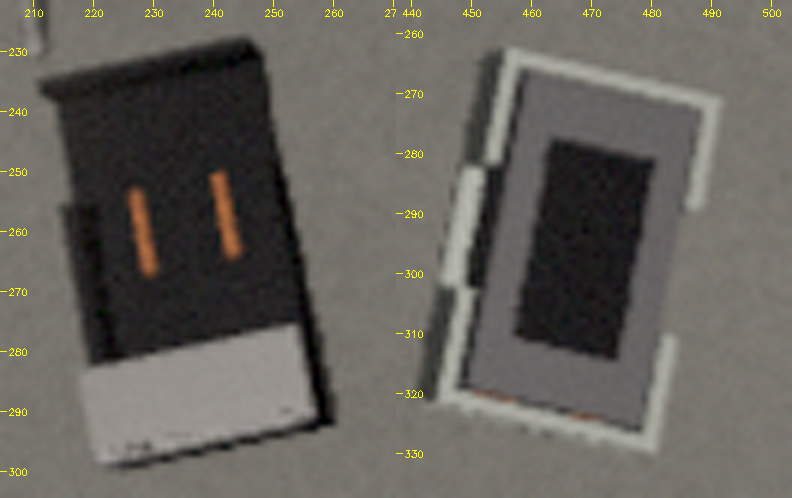

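Top crop: the jig's outer rim corners are near (456,262), (492,271), (481,330) and (444,321). The cradle's lip free edge runs from (218,283) to (254,275) and the rear wall top from (211,236) to (246,228). I'll fit poses to these and overlay them on the scene camera.

```bash
cat >> h.py <<'E'
from scipy.optimize import least_squares
def rz(a): c,s=np.cos(a),np.sin(a); return np.array([[c,-s,0],[s,c,0],[0,0,1.]])
def world(q,X): return np.atleast_2d(X)@rz(q[2]).T+[q[0],q[1],0]
def fit(q0,obs):  # obs: list of (pic, X, uv)
    f=lambda q: np.concatenate([(proj(p,world(q,X))-uv).ravel() for p,X,uv in obs])
    r=least_squares(f,q0,loss='soft_l1'); return r.x,r.fun.reshape(-1,2)
JIG=np.array([[63,37.5,30],[63,-37.5,30],[-63,-37.5,30],[-63,37.5,30]])/1e3
CR=np.array([[-43,37.5,47],[-43,-37.5,47],[-76,37.5,47],[-76,-37.5,47],[62,37.5,30],[62,-37.5,30]])/1e3
E
python3 - <<'E'
from h import *
import pickle
t,s=pickle.load(open('p0.pkl','rb'))
def L(a,x0,off=0): a=np.array(a,float); return np.c_[(a[:,0]-off)/6+x0-.5,a[:,1]/6-.5+(222 if not off else 255)]
ju=L([(508,47),(722,98),(655,452),(437,400)],438,396)
cu=L([(83,370),(297,322),(100,464),(318,418),(38,85),(248,37)],205)
qj,e=fit([.42,-.25,-.2],[(t,JIG,ju)]); print('jig',qj,np.degrees(qj[2]),e.round(1).tolist())
qc,e=fit([.45,.25,.2],[(t,CR,cu)]); print('cr',qc,np.degrees(qc[2]),e.round(1).tolist())
mu,_=cv2.findContours,0
b=s['image'][:,:,::-1].copy()
big=np.hstack([tile(s['image'],338,205,72,60,5.5),tile(s['image'],148,232,72,60,5.5)])
for q,X,x0,y0,o in((qc,CR,338,205,0),(qj,JIG,148,232,396)):
    for k,(u,v) in enumerate(proj(s,world(q,X))):
        c=(int((u-x0+.5)*5.5)+o,int((v-y0+.5)*5.5)); cv2.drawMarker(big,c,(0,0,255),0,9,1); cv2.putText(big,str(k),(c[0]+5,c[1]-4),0,.4,(0,255,0))
cv2.imwrite('pics/b.png',big)
# mat from top
g=cv2.inRange(t['image'],(0,0,0),(32,32,32)); n,l,st,ce=cv2.connectedComponentsWithStats(g); i=l[290,356]; r=cv2.minAreaRect(np.argwhere(l==i)[:,::-1].astype(np.float32)); print(r, plane(t,[r[0]],.003)); print(plane(t,cv2.boxPoints(r),.003).round(3))
print('mm', plane(t,[(327,158),(436,170)],.03).round(3))
E
```

```text
jig [ 0.49754316 -0.22612165 -0.26076672] -14.940832520691986 [[0.1, -0.5], [0.1, -0.6], [-0.1, 0.6], [-0.1, 0.5]]
cr [0.58367976 0.25531869 0.19399371] 11.115020935975412 [[-0.2, 0.2], [0.4, 0.2], [-0.0, 0.5], [0.1, 0.1], [-0.2, -0.8], [-0.1, -0.4]]
((356.8235168457031, 289.95050048828125), (103.0423355102539, 103.8724136352539), 83.50065612792969) [[ 5.16068412e-01 -1.70478640e-04  3.00000000e-03]]
[[ 0.616  0.12   0.003]
 [ 0.636 -0.103  0.003]
 [ 0.419 -0.117  0.003]
 [ 0.4    0.099  0.003]]
mm [[ 0.798  0.056  0.03 ]
 [ 0.766 -0.176  0.03 ]]
```

View pics/b.png

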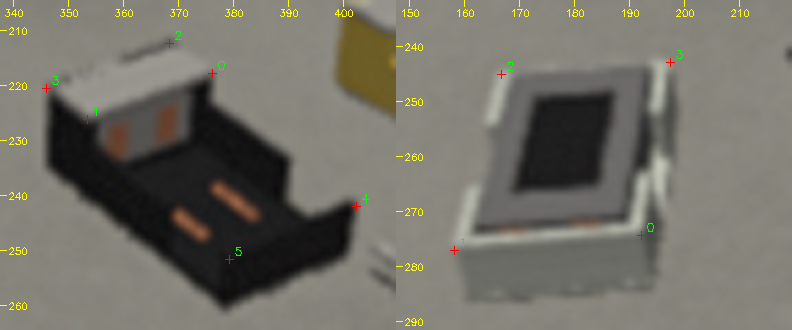

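The scene overlay agrees within about 1–2 px: marker 4 at (357,206) against a true corner near (355,200), and marker 0 of the jig at (192,274) is on the rim. I'll refine the fit with both cameras and make the move helper.

```bash
cat >> h.py <<'E'
from scipy.spatial.transform import Rotation as Ro
def tool(yaw,pitch=0):
    """jaws along pile y; pile x at yaw (deg), raised by pitch (deg). returns R(tool) """
    P=(Ro.from_euler('z',yaw,degrees=True)*Ro.from_euler('y',-pitch,degrees=True)).as_matrix()
    return np.c_[-P[:,2],P[:,1],P[:,0]]
def delta(s,pos,R):
    R0=np.array(s['ee_rot']); d=R0.T@(np.array(pos)-s['tcp_pos'])/.75; a=Ro.from_matrix(R0.T@R).as_rotvec()/np.pi
    n=max(np.linalg.norm(d)*750/41.7,np.linalg.norm(a)*180/7.16)
    print('t',d.round(4),'a',a.round(4),'rows>=',round(n,1))
E
python3 - <<'E'
from h import *
from station import r
import pickle
t,s=pickle.load(open('p0.pkl','rb'))
def L(a,x0,y0,off,k): a=np.array(a,float); return np.c_[(a[:,0]-off)/k+x0-.5,a[:,1]/k-.5+y0]
ju=L([(508,47),(722,98),(655,452),(437,400)],438,255,396,6); js=L([(642,232),(460,243),(497,70),(668,63)],148,232,396,5.5)
cu=L([(83,370),(297,322),(100,464),(318,418),(38,85),(248,37)],205,222,0,6); cs=L([(214,75),(165,41),(48,90),(356,200)],338,205,0,5.5); ci=[0,2,3,4]
for n,o,q0 in(('jig',[(t,JIG,ju),(s,JIG,js)],[.5,-.23,-.26]),('cr',[(t,CR,cu),(s,CR[ci],cs)],[.58,.25,.2])):
    q,e=fit(q0,o); print(n,q.round(4),np.degrees(q[2]).round(2),e.round(1).tolist())
    q,e=fit(q0,o[1:]); print('  scene only',q.round(4),np.degrees(q[2]).round(2))
S=r.sense(); delta(S,[.4975,-.226,.12],tool(-15))
E
```

```text
jig [ 0.4969 -0.226  -0.255 ] -14.61 [[-0.1, -0.2], [-0.0, -0.4], [0.1, 0.9], [0.0, 1.0], [0.1, 0.4], [-0.8, 1.2], [0.6, 0.7], [0.3, -0.3]]
  scene only [ 0.4945 -0.2259 -0.2464] -14.12
cr [0.5836 0.2554 0.1971] 11.3 [[-0.2, 0.3], [0.4, 0.2], [0.1, 0.6], [0.1, 0.1], [-0.3, -0.6], [-0.2, -0.4], [-0.4, -0.4], [0.7, 0.5], [-0.4, -0.3], [0.1, 1.0]]
  scene only [0.5827 0.2567 0.2167] 12.42
t [0.1621 0.3203 0.5173] a [0.1963 0.     0.    ] rows>= 11.3
```

Emit:
play_rows:
  commands:
    - {"fingers": -1,"tx": 0.0135,"ty": 0.0267,"tz": 0.0431,"ax": 0.0392,"ay": 0,"az": 0}
    - {"fingers": -1,"tx": 0.027,"ty": 0.0534,"tz": 0.0862,"ax": 0.0785,"ay": 0,"az": 0}
    - {"fingers": -1,"tx": 0.0405,"ty": 0.08,"tz": 0.1293,"ax": 0.1178,"ay": 0,"az": 0}
    - {"fingers": -1,"tx": 0.054,"ty": 0.1067,"tz": 0.1724,"ax": 0.157,"ay": 0,"az": 0}
    - {"fingers": -1,"tx": 0.0675,"ty": 0.1334,"tz": 0.2155,"ax": 0.1963,"ay": 0,"az": 0}

```text
time_s: 1.72
tcp_pos: [0.3321, -0.4383, 0.1919]
ee_rot: [[0.0, 0.238, 0.971], [-0.0, 0.971, -0.238], [-1.0, -0.0, 0.001]]
wrist_force: [0.8, -0.5, 0.0]
gripper_width: 0.997
```

```bash
python3 -c "
from h import *
from station import r
delta(r.sense(),[.4975,-.226,.10],tool(-14.8))"
```

```text
t [0.1225 0.3275 0.1466] a [0.0056 0.0002 0.0001] rows>= 6.8
```

Emit:
play_rows:
  commands:
    - {"fingers": -1,"tx": 0.018,"ty": 0.047,"tz": 0.021,"ax": 0,"ay": 0,"az": 0}
    - {"fingers": -1,"tx": 0.035,"ty": 0.094,"tz": 0.042,"ax": 0,"ay": 0,"az": 0}
    - {"fingers": -1,"tx": 0.052,"ty": 0.14,"tz": 0.063,"ax": 0,"ay": 0,"az": 0}
    - {"fingers": -1,"tx": 0.07,"ty": 0.187,"tz": 0.084,"ax": 0,"ay": 0,"az": 0}
    - {"fingers": -1,"tx": 0.087,"ty": 0.234,"tz": 0.105,"ax": 0,"ay": 0,"az": 0}

```text
time_s: 2.13
tcp_pos: [0.4497, -0.2856, 0.1266]
ee_rot: [[0.001, 0.232, 0.973], [-0.0, 0.973, -0.232], [-1.0, -0.0, 0.001]]
wrist_force: [-0.4, -0.7, 0.2]
gripper_width: 1.008
```

Emit:
play_rows:
  commands:
    - {"fingers": -1,"tx": 0.017,"ty": 0.046,"tz": 0.021,"ax": 0.004,"ay": 0,"az": 0}
    - {"fingers": -1,"tx": 0.035,"ty": 0.091,"tz": 0.04,"ax": 0.004,"ay": 0,"az": 0}
    - {"fingers": -1,"tx": 0.035,"ty": 0.091,"tz": 0.04,"ax": 0.004,"ay": 0,"az": 0}

```text
time_s: 2.38
tcp_pos: [0.4963, -0.2236, 0.0984]
ee_rot: [[-0.002, 0.239, 0.971], [0.001, 0.971, -0.239], [-1.0, 0.0, -0.002]]
wrist_force: [-0.6, 0.0, 0.2]
gripper_width: 1.003
```

```bash
python3 -c "
from h import *
from station import r, viewer
p=viewer.capture('top');cv2.imwrite('pics/c.png',tile(p['image'],420,240,90,100,6))
delta(r.sense(),[.497,-.226,.026],tool(-14.8))"
```

```text
t [ 0.0978 -0.0003  0.003 ] a [ 0.0051 -0.0006  0.0001] rows>= 1.8
```

View pics/c.png

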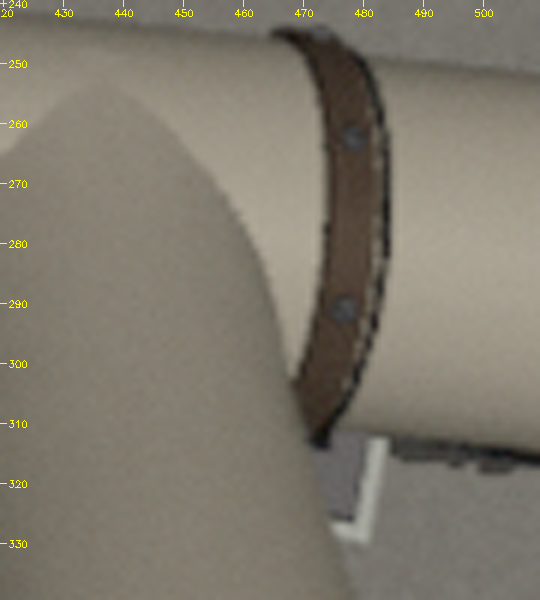

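The arm hides the jig from the top camera, so the scene camera will serve for checks. I'm descending into the open gap.

Emit:
play_rows:
  commands:
    - {"fingers": -1,"tx": 0.03,"ty": 0,"tz": 0.003,"ax": 0.005,"ay": 0,"az": 0}
    - {"fingers": -1,"tx": 0.06,"ty": 0,"tz": 0.003,"ax": 0.005,"ay": 0,"az": 0}
    - {"fingers": -1,"tx": 0.085,"ty": 0,"tz": 0.003,"ax": 0.005,"ay": 0,"az": 0}
    - {"fingers": -1,"tx": 0.0975,"ty": 0,"tz": 0.003,"ax": 0.005,"ay": 0,"az": 0}
    - {"fingers": -1,"tx": 0.0975,"ty": 0,"tz": 0.003,"ax": 0.005,"ay": 0,"az": 0}

```text
time_s: 2.85
tcp_pos: [0.4943, -0.2288, 0.0258]
ee_rot: [[-0.004, 0.261, 0.965], [0.001, 0.965, -0.261], [-1.0, -0.0, -0.004]]
wrist_force: [0.4, -0.0, -0.4]
gripper_width: 1.003
```

```bash
python3 -c "
from h import *
from station import r, viewer
p=viewer.capture('scene');cv2.imwrite('pics/d.png',tile(p['image'],130,190,120,110,6)[:600])
s=r.sense();print(s['tcp_pos'],s['wrist_force']);delta(s,[.497,-.226,.026],tool(-14.8))"
```

```text
[ 0.49538101 -0.22897237  0.02714527] [ 0.53538135 -0.87676949 -0.38386448]
t [0.0015 0.0044 0.0011] a [-0.0016 -0.0005  0.0001] rows>= 0.1
```

View pics/d.png

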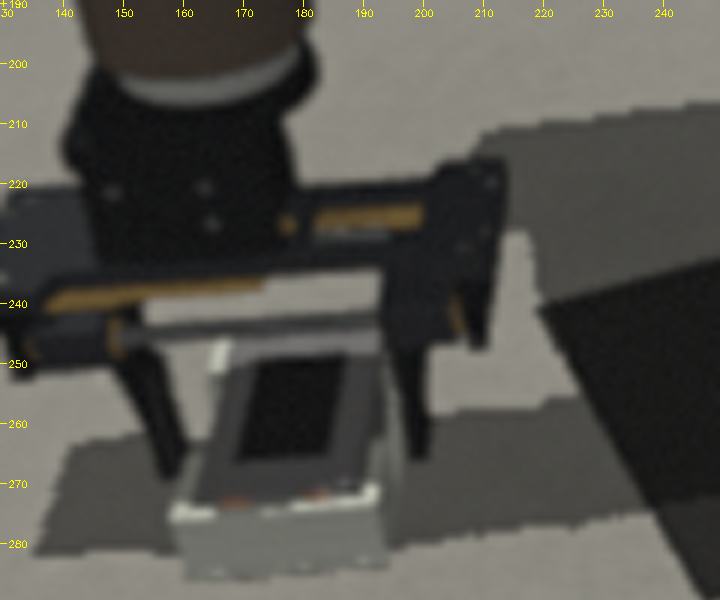

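The scene crop shows the open fingers on either side of the pile, in the jig's gap: left tip at (160,268), right tip at (199,265). I'll nudge slightly to centre them and close.

Emit:
play_rows:
  commands:
    - {"fingers": -1,"tx": 0,"ty": 0.003,"tz": 0.001,"ax": 0,"ay": 0,"az": 0}
    - {"fingers": 1,"tx": 0,"ty": 0.003,"tz": 0.001,"ax": 0,"ay": 0,"az": 0}
    - {"fingers": 1,"tx": 0,"ty": 0.003,"tz": 0.001,"ax": 0,"ay": 0,"az": 0}
    - {"fingers": 1,"tx": 0,"ty": 0.003,"tz": 0.001,"ax": 0,"ay": 0,"az": 0}
    - {"fingers": 1,"tx": 0,"ty": 0.003,"tz": 0.001,"ax": 0,"ay": 0,"az": 0}

```text
time_s: 3.32
tcp_pos: [0.4976, -0.2264, 0.0282]
ee_rot: [[0.001, 0.26, 0.966], [-0.0, 0.966, -0.26], [-1.0, 0.0, 0.001]]
wrist_force: [-0.2, -0.7, -0.9]
gripper_width: 0.783
```

Emit:
play_rows:
  commands:
    - {"fingers": 1,"tx": 0,"ty": 0,"tz": 0,"ax": 0,"ay": 0,"az": 0}
    - {"fingers": 1,"tx": 0,"ty": 0,"tz": 0,"ax": 0,"ay": 0,"az": 0}
    - {"fingers": 1,"tx": 0,"ty": 0,"tz": 0,"ax": 0,"ay": 0,"az": 0}
    - {"fingers": 1,"tx": 0,"ty": 0,"tz": 0,"ax": 0,"ay": 0,"az": 0}

```text
time_s: 3.65
tcp_pos: [0.4974, -0.2264, 0.0278]
ee_rot: [[0.0, 0.26, 0.966], [-0.0, 0.966, -0.26], [-1.0, -0.0, 0.0]]
wrist_force: [-1.0, 0.4, 2.7]
gripper_width: 0.687
```

Emit:
play_rows:
  commands:
    - {"fingers": -0.6,"tx": 0,"ty": 0,"tz": 0,"ax": 0,"ay": 0,"az": 0}
    - {"fingers": -0.6,"tx": 0.0027,"ty": 0,"tz": 0,"ax": 0,"ay": 0,"az": 0}
    - {"fingers": -0.6,"tx": 0.0027,"ty": 0,"tz": 0,"ax": 0,"ay": 0,"az": 0}
    - {"fingers": 1,"tx": 0.0027,"ty": 0,"tz": 0,"ax": 0,"ay": 0,"az": 0}
    - {"fingers": 1,"tx": 0.0027,"ty": 0,"tz": 0,"ax": 0,"ay": 0,"az": 0}

```text
time_s: 4.07
tcp_pos: [0.4971, -0.2264, 0.0252]
ee_rot: [[-0.0, 0.26, 0.966], [0.0, 0.966, -0.26], [-1.0, -0.0, -0.0]]
wrist_force: [0.3, 0.6, -0.1]
gripper_width: 0.719
```

Emit:
play_rows:
  commands:
    - {"fingers": 1,"tx": 0,"ty": 0,"tz": 0,"ax": 0,"ay": 0,"az": 0}
    - {"fingers": 1,"tx": 0,"ty": 0,"tz": 0,"ax": 0,"ay": 0,"az": 0}
    - {"fingers": 1,"tx": 0,"ty": 0,"tz": 0,"ax": 0,"ay": 0,"az": 0}
    - {"fingers": 1,"tx": 0,"ty": 0,"tz": 0,"ax": 0,"ay": 0,"az": 0}
    - {"fingers": 1,"tx": 0,"ty": 0,"tz": 0,"ax": 0,"ay": 0,"az": 0}

```text
time_s: 4.48
tcp_pos: [0.4971, -0.2263, 0.0252]
ee_rot: [[-0.0, 0.26, 0.966], [0.0, 0.966, -0.26], [-1.0, 0.0, -0.0]]
wrist_force: [1.3, -0.3, -1.9]
gripper_width: 0.687
```

Emit:
play_rows:
  commands:
    - {"fingers": 1,"tx": -0.012,"ty": 0,"tz": 0,"ax": 0,"ay": 0,"az": 0}
    - {"fingers": 1,"tx": -0.035,"ty": 0,"tz": 0,"ax": 0,"ay": 0,"az": 0}
    - {"fingers": 1,"tx": -0.06,"ty": 0,"tz": 0,"ax": 0,"ay": 0,"az": 0}
    - {"fingers": 1,"tx": -0.075,"ty": 0,"tz": 0,"ax": 0,"ay": 0,"az": 0}
    - {"fingers": 1,"tx": -0.08,"ty": 0,"tz": 0,"ax": 0,"ay": 0,"az": 0}

```text
time_s: 4.9
tcp_pos: [0.4984, -0.2266, 0.088]
ee_rot: [[0.004, 0.259, 0.966], [-0.001, 0.966, -0.259], [-1.0, 0.0, 0.004]]
wrist_force: [1.1, -0.0, -2.2]
gripper_width: 0.685
```

```bash
python3 -c "
from h import *
from station import r, viewer
p=viewer.capture('scene');cv2.imwrite('pics/e.png',tile(p['image'],130,150,120,110,6)[:600])
s=r.sense();print(s['tcp_pos'],s['wrist_force'],s['gripper_width']);delta(s,[.515,0,.075],tool(11.3))"
```

```text
[ 0.49817895 -0.22654204  0.08765735] [-0.04900093 -0.48825774 -1.53644712] 0.6868165371168872
t [ 0.0168  0.2975 -0.0568] a [-0.1464  0.0012  0.0002] rows>= 5.5
```

View pics/e.png

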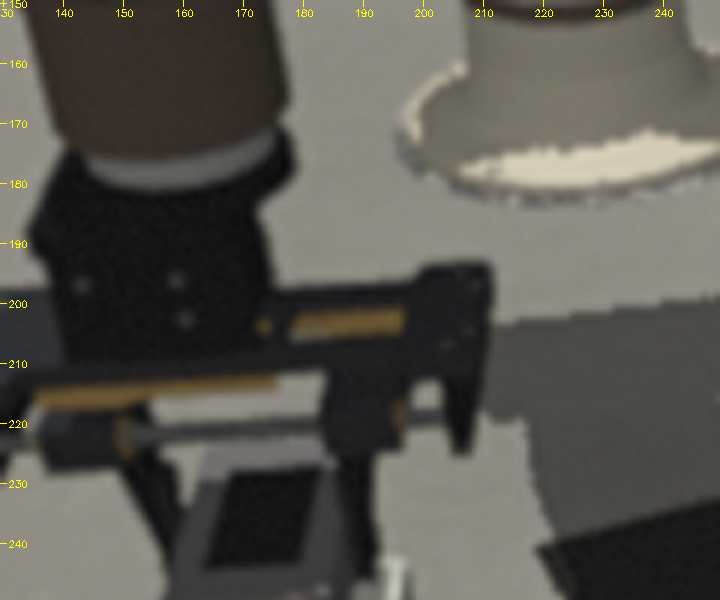

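The pile is lifted between the fingers with its black panel at (175,238) and opening 0.687, which is 60 mm. I'm carrying it to the mat.

Emit:
play_rows:
  commands:
    - {"fingers": 1,"tx": 0,"ty": 0.025,"tz": -0.005,"ax": -0.012,"ay": 0,"az": 0}
    - {"fingers": 1,"tx": 0,"ty": 0.07,"tz": -0.013,"ax": -0.034,"ay": 0,"az": 0}
    - {"fingers": 1,"tx": 0,"ty": 0.115,"tz": -0.022,"ax": -0.056,"ay": 0,"az": 0}
    - {"fingers": 1,"tx": 0,"ty": 0.16,"tz": -0.031,"ax": -0.079,"ay": 0,"az": 0}
    - {"fingers": 1,"tx": 0,"ty": 0.205,"tz": -0.039,"ax": -0.101,"ay": 0,"az": 0}

```text
time_s: 5.37
tcp_pos: [0.5078, -0.069, 0.0847]
ee_rot: [[-0.002, -0.057, 0.998], [-0.0, 0.998, 0.057], [-1.0, 0.0, -0.002]]
wrist_force: [0.8, -0.5, -3.1]
gripper_width: 0.683
```

```bash
python3 -c "
from h import *
from station import r
s=r.sense();delta(s,[.515,0,.06],tool(11.3))"
```

```text
t [0.0329 0.0914 0.0148] a [-0.0446 -0.0007 -0.0001] rows>= 1.8
```

Emit:
play_rows:
  commands:
    - {"fingers": 1,"tx": 0.01,"ty": 0.045,"tz": 0.007,"ax": -0.022,"ay": 0,"az": 0}
    - {"fingers": 1,"tx": 0.03,"ty": 0.08,"tz": 0.013,"ax": -0.04,"ay": 0,"az": 0}
    - {"fingers": 1,"tx": 0.05,"ty": 0.091,"tz": 0.015,"ax": -0.044,"ay": 0,"az": 0}
    - {"fingers": 1,"tx": 0.065,"ty": 0.091,"tz": 0.015,"ax": -0.044,"ay": 0,"az": 0}
    - {"fingers": 1,"tx": 0.07,"ty": 0.091,"tz": 0.015,"ax": -0.044,"ay": 0,"az": 0}

```text
time_s: 5.78
tcp_pos: [0.5146, -0.001, 0.0306]
ee_rot: [[-0.005, -0.193, 0.981], [-0.001, 0.981, 0.193], [-1.0, -0.0, -0.005]]
wrist_force: [-0.4, -0.4, -3.3]
gripper_width: 0.682
```

```bash
python3 -c "
from h import *
from station import r
s=r.sense();print(s['tcp_pos'],s['wrist_force']);delta(s,[.515,0,.0245],tool(11.3))"
```

```text
[ 0.5146061  -0.00103922  0.03060647] [-0.38128369 -0.37142549 -3.32806661]
t [0.0081 0.0013 0.0008] a [-0.001  -0.0017  0.    ] rows>= 0.1
```

Emit:
play_rows:
  commands:
    - {"fingers": 1,"tx": 0.003,"ty": 0,"tz": 0,"ax": 0,"ay": 0,"az": 0}
    - {"fingers": 1,"tx": 0.0055,"ty": 0,"tz": 0,"ax": 0,"ay": 0,"az": 0}
    - {"fingers": 1,"tx": 0.007,"ty": 0,"tz": 0,"ax": 0,"ay": 0,"az": 0}
    - {"fingers": 1,"tx": 0.007,"ty": 0,"tz": 0,"ax": 0,"ay": 0,"az": 0}
    - {"fingers": 1,"tx": 0.007,"ty": 0,"tz": 0,"ax": 0,"ay": 0,"az": 0}

```text
time_s: 6.2
tcp_pos: [0.5168, -0.0019, 0.0282]
ee_rot: [[0.001, -0.191, 0.982], [0.0, 0.982, 0.191], [-1.0, 0.0, 0.001]]
wrist_force: [-0.6, 0.6, -3.1]
gripper_width: 0.683
```

Emit:
play_rows:
  commands:
    - {"fingers": 1,"tx": 0.002,"ty": 0,"tz": 0,"ax": 0,"ay": 0,"az": 0}
    - {"fingers": 1,"tx": 0.004,"ty": 0,"tz": 0,"ax": 0,"ay": 0,"az": 0}
    - {"fingers": 1,"tx": 0.005,"ty": 0,"tz": 0,"ax": 0,"ay": 0,"az": 0}
    - {"fingers": 1,"tx": 0.005,"ty": 0,"tz": 0,"ax": 0,"ay": 0,"az": 0}
    - {"fingers": 1,"tx": 0.005,"ty": 0,"tz": 0,"ax": 0,"ay": 0,"az": 0}

```text
time_s: 6.62
tcp_pos: [0.5165, -0.0016, 0.0242]
ee_rot: [[0.0, -0.192, 0.981], [-0.0, 0.981, 0.192], [-1.0, -0.0, 0.0]]
wrist_force: [0.1, -0.6, 0.9]
gripper_width: 0.687
```

Set-down confirmed: wrist force rose from −3.1 to +0.9 N at the expected height, and 3 N matches three packs. Letting go, then shifting 38 mm toward the rear end.

Emit:
play_rows:
  commands:
    - {"fingers": -1,"tx": 0,"ty": 0,"tz": 0,"ax": 0,"ay": 0,"az": 0}
    - {"fingers": -1,"tx": 0,"ty": 0,"tz": 0,"ax": 0,"ay": 0,"az": 0}
    - {"fingers": -1,"tx": 0,"ty": 0,"tz": 0,"ax": 0,"ay": 0,"az": 0}
    - {"fingers": -1,"tx": 0,"ty": 0,"tz": 0,"ax": 0,"ay": 0,"az": 0}
    - {"fingers": -1,"tx": 0,"ty": 0,"tz": 0,"ax": 0,"ay": 0,"az": 0}

```text
time_s: 7.03
tcp_pos: [0.5166, -0.0015, 0.024]
ee_rot: [[0.0, -0.192, 0.981], [0.0, 0.981, 0.192], [-1.0, 0.0, 0.0]]
wrist_force: [0.4, 0.1, 0.2]
gripper_width: 0.963
```

Emit:
play_rows:
  commands:
    - {"fingers": -1,"tx": 0,"ty": 0,"tz": 0,"ax": 0,"ay": 0,"az": 0}
    - {"fingers": -1,"tx": -0.04,"ty": 0,"tz": 0,"ax": 0,"ay": 0,"az": 0}
    - {"fingers": -1,"tx": -0.09,"ty": 0,"tz": 0.025,"ax": 0,"ay": 0,"az": 0}
    - {"fingers": -1,"tx": -0.1,"ty": 0,"tz": 0.05,"ax": 0,"ay": 0,"az": 0}
    - {"fingers": -1,"tx": -0.1,"ty": 0,"tz": 0.0507,"ax": 0,"ay": 0,"az": 0}

```text
time_s: 7.45
tcp_pos: [0.5594, 0.007, 0.1029]
ee_rot: [[0.011, -0.193, 0.981], [0.002, 0.981, 0.193], [-1.0, -0.0, 0.011]]
wrist_force: [0.6, 0.5, -0.1]
gripper_width: 1.003
```

Run:
```python
from h import *
from station import r, viewer, spotter
import pickle
p=viewer.capture('scene'); t=viewer.capture('top')
for n in('pack_top_c','pack_low_c'):
    for c,k in((p,'s'),(t,'t')): print(n,k,[(np.round(d['uv']).tolist(),round(d['score'],2)) for d in spotter.find_in(n,c)[:3]])
pickle.dump((t,p),open('p1.pkl','wb'))
a=tile(p['image'],140,200,160,100,5)[:500]
q=(.5165,-.0016,np.radians(11.0))
for X in np.array([[x,y,z] for x in(-55,55) for y in(-30,30) for z in(3,33)])/1e3:
    u,v=proj(p,world(q,X))[0]; cv2.circle(a,(int((u-139.5)*5),int((v-199.5)*5)),3,(0,0,255),1)
cv2.imwrite('pics/f.png',a)
s=r.sense();print(s['tcp_pos'],s['wrist_force'],s['gripper_width'])
```

```text
pack_top_c s [([275.0, 247.0], 0.68)]
pack_top_c t [([359.0, 299.0], 0.82)]
pack_low_c s [([287.0, 259.0], 0.57)]
pack_low_c t []
[0.55237913 0.00539851 0.0978184 ] [-0.45794505 -0.2569733  -0.37793104] 0.9964711060684263
```

View pics/f.png

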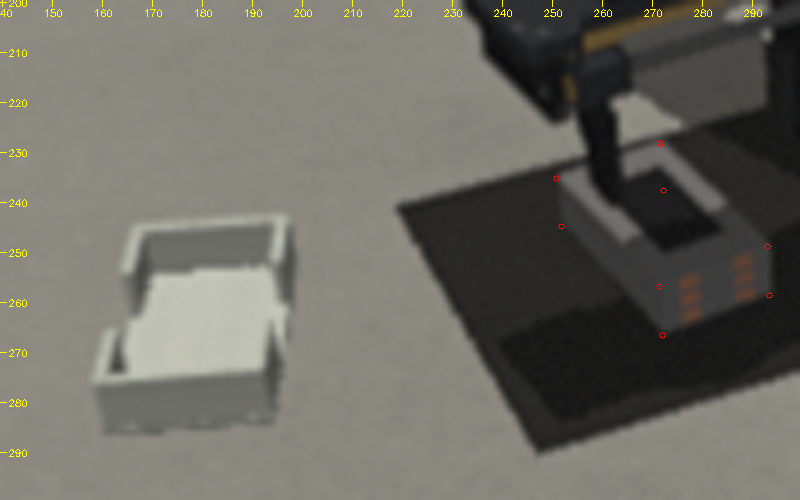

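The jig is empty. All three packs are aligned on the mat, and the predicted corners match (bottom corner at (272,266)). I'm re-grasping 17 mm from the rear end.

```bash
python3 -c "
from h import *
from station import r
s=r.sense();delta(s,[.5538,.0057,.0242],tool(11.0))"
```

```text
t [0.0982 0.     0.0022] a [ 0.0002 -0.0009  0.    ] rows>= 1.8
```

Emit:
play_rows:
  commands:
    - {"fingers": -1,"tx": 0.03,"ty": 0,"tz": 0,"ax": 0,"ay": 0,"az": 0}
    - {"fingers": -1,"tx": 0.065,"ty": 0,"tz": 0,"ax": 0,"ay": 0,"az": 0}
    - {"fingers": -1,"tx": 0.09,"ty": 0,"tz": 0,"ax": 0,"ay": 0,"az": 0}
    - {"fingers": -1,"tx": 0.0997,"ty": 0,"tz": 0,"ax": 0,"ay": 0,"az": 0}
    - {"fingers": -1,"tx": 0.0997,"ty": 0,"tz": 0,"ax": 0,"ay": 0,"az": 0}

```text
time_s: 8.17
tcp_pos: [0.5524, 0.0054, 0.0234]
ee_rot: [[-0.004, -0.192, 0.981], [-0.001, 0.981, 0.192], [-1.0, -0.001, -0.004]]
wrist_force: [0.4, -0.1, 0.6]
gripper_width: 1.001
```

Emit:
play_rows:
  commands:
    - {"fingers": 1,"tx": 0,"ty": 0,"tz": 0,"ax": 0,"ay": 0,"az": 0}
    - {"fingers": 1,"tx": 0,"ty": 0,"tz": 0,"ax": 0,"ay": 0,"az": 0}
    - {"fingers": 1,"tx": 0,"ty": 0,"tz": 0,"ax": 0,"ay": 0,"az": 0}
    - {"fingers": 1,"tx": 0,"ty": 0,"tz": 0,"ax": 0,"ay": 0,"az": 0}
    - {"fingers": 1,"tx": 0,"ty": 0,"tz": 0,"ax": 0,"ay": 0,"az": 0}

```text
time_s: 8.58
tcp_pos: [0.5538, 0.0057, 0.0243]
ee_rot: [[0.0, -0.192, 0.981], [0.0, 0.981, 0.192], [-1.0, 0.0, 0.0]]
wrist_force: [-0.0, -0.5, 0.3]
gripper_width: 0.705
```

Emit:
play_rows:
  commands:
    - {"fingers": 1,"tx": 0,"ty": 0,"tz": 0,"ax": 0,"ay": 0,"az": 0}
    - {"fingers": 1,"tx": 0,"ty": 0,"tz": 0,"ax": 0,"ay": 0,"az": 0}
    - {"fingers": 1,"tx": 0,"ty": 0,"tz": 0,"ax": 0,"ay": 0,"az": 0}
    - {"fingers": 1,"tx": 0,"ty": 0,"tz": 0,"ax": 0,"ay": 0,"az": 0}
    - {"fingers": 1,"tx": 0,"ty": 0,"tz": 0,"ax": 0,"ay": 0,"az": 0}

```text
time_s: 9.0
tcp_pos: [0.5538, 0.0057, 0.0243]
ee_rot: [[0.0, -0.192, 0.981], [0.0, 0.981, 0.192], [-1.0, -0.0, 0.0]]
wrist_force: [-0.6, -0.1, 0.8]
gripper_width: 0.69
```

```bash
cat >> h.py <<'E'
Q=[.5836,.2554,11.3]   # cradle pose
def crd(xf,zf,th,dy=0,gx=93,gz=21.3):
    a=np.radians(th); u=np.array([np.cos(a),0,np.sin(a)]); n=np.array([-np.sin(a),0,np.cos(a)])
    X=(np.array([xf,dy,zf+6])+gx*u+gz*n)/1e3
    return world([Q[0],Q[1],np.radians(Q[2])],X)[0],tool(Q[2],th)
E
python3 -c "
from h import *
from station import r
s=r.sense();import copy
p,R=crd(-30,70,18);print(p)
s2=dict(s);s2['tcp_pos']=s['tcp_pos']+np.array([0,0,.08]);delta(s2,p,R)"
```

```text
[0.63446075 0.26556298 0.12499608]
t [-0.0275  0.3194  0.1719] a [-0.0014 -0.1     0.0002] rows>= 6.5
```

Emit:
play_rows:
  commands:
    - {"fingers": 1,"tx": -0.01,"ty": 0,"tz": 0,"ax": 0,"ay": 0,"az": 0}
    - {"fingers": 1,"tx": -0.035,"ty": 0,"tz": 0,"ax": 0,"ay": 0,"az": 0}
    - {"fingers": 1,"tx": -0.07,"ty": 0,"tz": 0,"ax": 0,"ay": 0,"az": 0}
    - {"fingers": 1,"tx": -0.1,"ty": 0,"tz": 0,"ax": 0,"ay": 0,"az": 0}
    - {"fingers": 1,"tx": -0.107,"ty": 0,"tz": 0,"ax": 0,"ay": 0,"az": 0}

```text
time_s: 9.42
tcp_pos: [0.5559, 0.0062, 0.1082]
ee_rot: [[0.007, -0.192, 0.981], [0.001, 0.981, 0.192], [-1.0, -0.0, 0.007]]
wrist_force: [1.4, 1.8, -2.1]
gripper_width: 0.687
```

```bash
python3 -c "
from h import *
from station import r
s=r.sense();print(s['tcp_pos'],s['wrist_force'],s['moment'])
delta(s,*crd(-30,70,18))"
```

```text
[0.55590466 0.0061507  0.108202  ] [ 1.35847819  1.83696667 -2.07670876] [ 0.04235815 -0.2684982   0.00391624]
t [-0.0212  0.3193  0.1695] a [-0.0011 -0.0978  0.0002] rows>= 6.5
```

Emit:
play_rows:
  commands:
    - {"fingers": 1,"tx": -0.003,"ty": 0.025,"tz": 0.013,"ax": 0,"ay": -0.008,"az": 0}
    - {"fingers": 1,"tx": -0.008,"ty": 0.07,"tz": 0.037,"ax": 0,"ay": -0.022,"az": 0}
    - {"fingers": 1,"tx": -0.012,"ty": 0.115,"tz": 0.061,"ax": 0,"ay": -0.036,"az": 0}
    - {"fingers": 1,"tx": -0.015,"ty": 0.16,"tz": 0.085,"ax": 0,"ay": -0.05,"az": 0}
    - {"fingers": 1,"tx": -0.018,"ty": 0.205,"tz": 0.109,"ax": 0,"ay": -0.064,"az": 0}

```text
time_s: 9.83
tcp_pos: [0.6043, 0.1737, 0.1173]
ee_rot: [[0.197, -0.191, 0.962], [0.039, 0.982, 0.187], [-0.98, 0.001, 0.2]]
wrist_force: [1.1, -0.0, -1.9]
gripper_width: 0.691
```

```bash
python3 -c "
from h import *
from station import r
s=r.sense();print(s['tcp_pos'])
delta(s,*crd(-30,70,18))"
```

```text
[0.60426392 0.17367459 0.11731945]
t [0.0026 0.1126 0.0637] a [-0.0017 -0.0358  0.0003] rows>= 2.3
```

Emit:
play_rows:
  commands:
    - {"fingers": 1,"tx": 0.001,"ty": 0.04,"tz": 0.022,"ax": -0.001,"ay": -0.012,"az": 0}
    - {"fingers": 1,"tx": 0.002,"ty": 0.075,"tz": 0.043,"ax": -0.002,"ay": -0.024,"az": 0}
    - {"fingers": 1,"tx": 0.0026,"ty": 0.1,"tz": 0.057,"ax": -0.002,"ay": -0.034,"az": 0}
    - {"fingers": 1,"tx": 0.0026,"ty": 0.108,"tz": 0.062,"ax": -0.002,"ay": -0.0355,"az": 0}
    - {"fingers": 1,"tx": 0.0026,"ty": 0.108,"tz": 0.062,"ax": -0.002,"ay": -0.0355,"az": 0}

```text
time_s: 10.25
tcp_pos: [0.6332, 0.2616, 0.1237]
ee_rot: [[0.299, -0.199, 0.933], [0.058, 0.98, 0.191], [-0.952, -0.003, 0.305]]
wrist_force: [0.8, -0.2, -2.2]
gripper_width: 0.689
```

Emit:
play_rows:
  commands:
    - {"fingers": 1,"tx": 0,"ty": 0,"tz": 0,"ax": 0,"ay": 0,"az": 0}
    - {"fingers": 1,"tx": 0,"ty": 0,"tz": 0,"ax": 0,"ay": 0,"az": 0}

```text
time_s: 10.42
tcp_pos: [0.6337, 0.2591, 0.1245]
ee_rot: [[0.3, -0.196, 0.934], [0.058, 0.981, 0.187], [-0.952, -0.002, 0.305]]
wrist_force: [1.1, 0.1, -2.0]
gripper_width: 0.688
```

```bash
python3 -c "
from h import *
from station import r
s=r.sense();print(s['tcp_pos'],s['ee_rot'],s['wrist_force'],s['moment'])
delta(s,*crd(-30,70,18));delta(s,*crd(-28,38,18))"
```

```text
[0.63365008 0.25913312 0.12453986] [[ 0.29990291 -0.19588162  0.93364267]
 [ 0.05782159  0.9806252   0.18716539]
 [-0.95221579 -0.00214674  0.30541854]] [ 1.14364022  0.05452909 -1.9976024 ] [-0.22440694  0.75136749  0.0398006 ]
t [0.0002 0.0082 0.0028] a [ 0.0002 -0.0012  0.0007] rows>= 0.2
t [ 0.0417  0.0083 -0.0077] a [ 0.0002 -0.0012  0.0007] rows>= 0.8
```

Emit:
play_rows:
  commands:
    - {"fingers": 1,"tx": 0.015,"ty": 0.004,"tz": -0.003,"ax": 0,"ay": -0.001,"az": 0.0007}
    - {"fingers": 1,"tx": 0.03,"ty": 0.008,"tz": -0.006,"ax": 0,"ay": -0.001,"az": 0.0007}
    - {"fingers": 1,"tx": 0.039,"ty": 0.0083,"tz": -0.0075,"ax": 0,"ay": -0.001,"az": 0.0007}
    - {"fingers": 1,"tx": 0.039,"ty": 0.0083,"tz": -0.0075,"ax": 0,"ay": -0.001,"az": 0.0007}
    - {"fingers": 1,"tx": 0.039,"ty": 0.0083,"tz": -0.0075,"ax": 0,"ay": -0.001,"az": 0.0007}

```text
time_s: 10.83
tcp_pos: [0.6365, 0.2663, 0.0954]
ee_rot: [[0.303, -0.197, 0.932], [0.061, 0.98, 0.187], [-0.951, -0.0, 0.309]]
wrist_force: [-0.0, 0.5, -1.2]
gripper_width: 0.689
```

Emit:
play_rows:
  commands:
    - {"fingers": 1,"tx": 0,"ty": 0,"tz": 0,"ax": 0,"ay": 0,"az": 0}
    - {"fingers": 1,"tx": 0,"ty": 0,"tz": 0,"ax": 0,"ay": 0,"az": 0}
    - {"fingers": 1,"tx": 0,"ty": 0,"tz": 0,"ax": 0,"ay": 0,"az": 0}

```text
time_s: 11.08
tcp_pos: [0.6368, 0.2675, 0.0966]
ee_rot: [[0.305, -0.198, 0.931], [0.063, 0.98, 0.188], [-0.95, 0.001, 0.312]]
wrist_force: [0.2, -0.5, -2.3]
gripper_width: 0.686
```

```bash
cat > look.py <<'E'
from h import *
from station import r, viewer
import pickle,sys
s=r.sense(); print(s['tcp_pos'],s['wrist_force'],s['gripper_width']); delta(s,*crd(-28,40,18))
R0=np.array(s['ee_rot'])
P=np.c_[R0[:,2],R0[:,1],-R0[:,0]]
pile=np.array([[x-38,y,z-21.3] for z in(0,30) for x,y in((-55,-30),(-55,30),(55,30),(55,-30))])/1e3@P.T+s['tcp_pos']
t=viewer.capture('top'); c=viewer.capture('scene'); pickle.dump((t,c,s['tcp_pos'],R0),open(sys.argv[1]+'.pkl','wb'))
out=[]
C=world([Q[0],Q[1],np.radians(Q[2])],CR)
W=world([Q[0],Q[1],np.radians(Q[2])],np.array([[17,-37.5,30],[17,-31.5,30],[17,31.5,30],[-43,-31.5,30],[57,-37.5,30],[57,37.5,30],[62,-37.5,0],[62,37.5,0]])/1e3)
for p,x0,y0,k in((t,200,215,5),(c,330,170,5)):
    a=tile(p['image'],x0,y0,79,110,k)
    f=lambda X:[(int((u-x0+.5)*k),int((v-y0+.5)*k)) for u,v in proj(p,X)]
    for q in f(pile): cv2.circle(a,q,3,(0,0,255),1)
    for q in f(np.r_[C,W]): cv2.drawMarker(a,q,(0,255,0),0,7,1)
    out.append(a)
cv2.imwrite('pics/'+sys.argv[1]+'.png',np.hstack(out))
E
python3 look.py g
```

```text
[0.63684344 0.26746746 0.09658469] [ 0.15513387 -0.50363069 -2.27379153] 0.6862829448868951
t [ 0.0017 -0.0019 -0.0016] a [ 0.0005  0.0009 -0.0005] rows>= 0.1
```

View pics/g.png

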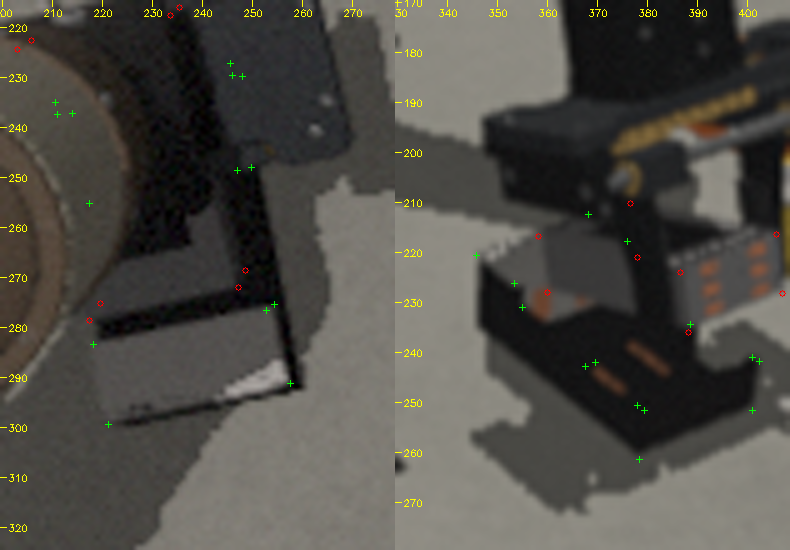

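Top half: the pile's front edge is just beyond the lip, with its right corner at (247,272). The red predictions for the pile and green for the cradle lie on the picture edges within about 1 px. I'll check lateral centring numerically with intensity profiles along cradle y.

Run:
```python
from h import *
import pickle
t0,s0=pickle.load(open('p0.pkl','rb')); t,c,pos,R0=pickle.load(open('g.pkl','rb'))
q=[Q[0],Q[1],np.radians(Q[2])]
P=np.c_[R0[:,2],R0[:,1],-R0[:,0]]
def prof(p,f,ys,xs):
    g=cv2.cvtColor(p['image'],cv2.COLOR_RGB2GRAY).astype(np.float32); acc=0
    for x in xs:
        uv=proj(p,np.array([f(x,y) for y in ys])).astype(np.float32); acc=acc+cv2.remap(g,uv[:,0].reshape(1,-1),uv[:,1].reshape(1,-1),cv2.INTER_CUBIC)[0]
    return acc/len(xs)
def edges(n,p,f,ys,xs):
    a=cv2.GaussianBlur(prof(p,f,ys,xs).reshape(1,-1),(0,0),2.); d=np.gradient(a[0])/(ys[1]-ys[0])
    i=[k for k in range(2,len(d)-2) if abs(d[k])==abs(d[k-2:k+3]).max() and abs(d[k])>2]
    print(n,[(round(ys[k],1),round(float(d[k]),1)) for k in i])
ys=np.arange(-48,48,.5)
lip=lambda x,y: world(q,np.array([[x,y,47]])/1e3)[0]
for n,p in(('t0',t0),('t1',t),('s0',s0)): edges('lip '+n,p,lip,ys,range(-72,-48,3))
rw=lambda x,y: world(q,np.array([[x,y,30]])/1e3)[0]
edges('rear t0',t0,rw,ys,[58.5,59.5,60.5])
edges('floor rear t0',t0,lambda x,y: world(q,np.array([[x,y,6]])/1e3)[0],ys,range(22,50,3))
edges('wall t0',t0,rw,ys,range(-35,15,3))
pt=lambda x,y: np.array([x-38,y,30-21.3])/1e3@P.T+pos
edges('pile top t1',t,pt,ys,[-53,-51,-49,-47])
edges('pile top t1b',t,pt,ys,[-45,-43,-41,-39])
pr=lambda z,y: np.array([55-38,y,z-21.3])/1e3@P.T+pos
edges('pile rear s1',c,pr,ys,range(6,26,2))
# along x: pile front edge & lip edge
xs=np.arange(-75,-30,.5)
edges('pile front x',t,lambda y,x:pt(x,y),xs,[5,10,15,20])
edges('lip x t0',t0,lambda y,x:lip(x,y),np.arange(-90,-30,.5),range(-20,21,5))
edges('lip x t1',t,lambda y,x:lip(x,y),np.arange(-90,-30,.5),range(-20,11,5))
edges('rear x t0',t0,lambda y,x:rw(x,y),np.arange(45,75,.5),range(-20,21,5))
```

```text
lip t0 [(np.float64(-43.0), -21.0), (np.float64(-37.0), 34.8), (np.float64(19.5), -2.3), (np.float64(39.0), -7.7)]
lip t1 [(np.float64(-42.0), -17.0), (np.float64(-37.0), 23.2), (np.float64(-30.5), -3.0), (np.float64(39.0), -2.9)]
lip s0 [(np.float64(-46.0), -6.6), (np.float64(-36.0), 13.1)]
rear t0 [(np.float64(-39.0), -17.2), (np.float64(-4.5), -3.0), (np.float64(-1.5), 3.1), (np.float64(5.0), -2.1), (np.float64(37.0), 17.6)]
floor rear t0 [(np.float64(-38.0), -20.6), (np.float64(37.5), 16.4)]
wall t0 [(np.float64(-40.5), -26.5), (np.float64(-36.5), 6.5), (np.float64(-20.5), 12.0), (np.float64(-15.5), -12.8), (np.float64(9.0), 11.4), (np.float64(14.0), -12.2), (np.float64(27.0), -4.8), (np.float64(32.0), 5.0), (np.float64(38.0), 18.4)]
pile top t1 [(np.float64(-46.5), -11.5), (np.float64(-33.0), 5.1), (np.float64(-29.5), 6.9), (np.float64(36.5), 5.9), (np.float64(40.0), -3.7), (np.float64(45.5), 2.2)]
pile top t1b [(np.float64(-47.0), -7.9), (np.float64(-33.0), 4.8), (np.float64(-29.0), 6.5), (np.float64(27.0), 2.7), (np.float64(31.5), 2.7), (np.float64(35.0), -3.2), (np.float64(38.5), 4.4)]
pile rear s1 [(np.float64(-36.0), 5.4), (np.float64(-28.5), 3.6), (np.float64(30.0), -3.3), (np.float64(35.0), 6.3), (np.float64(45.5), 2.2)]
pile front x [(np.float64(-64.0), -17.2), (np.float64(-55.5), 10.0), (np.float64(-35.0), -4.3)]
lip x t0 [(np.float64(-79.5), -21.3), (np.float64(-76.0), 28.0), (np.float64(-42.5), -29.6)]
lip x t1 [(np.float64(-88.0), -2.3), (np.float64(-80.0), -13.6), (np.float64(-76.0), 18.7), (np.float64(-71.0), -4.9), (np.float64(-42.5), -16.8), (np.float64(-33.5), 9.7)]
rear x t0 [(np.float64(52.5), -4.5), (np.float64(61.5), 18.5)]
```

The profiles put the cradle yaw about 0.5° lower, and the pile currently sits 1.5–2 mm to +y. I'll correct both and start the descent.

```bash
sed -i 's/^Q=.*/Q=[.5836,.2556,10.75]/' h.py
cat > go.py <<'E'
from h import *
from station import r
import sys
s=r.sense(); print(np.round(s['tcp_pos'],4),np.round(s['wrist_force'],1),round(s['gripper_width'],3))
p,R=crd(0,0,0); 
# current pile state in cradle frame
R0=np.array(s['ee_rot']); P=np.c_[R0[:,2],R0[:,1],-R0[:,0]]
F=(rz(np.radians(Q[2])).T@(P@np.array([-93,0,-21.3])/1e3+s['tcp_pos']-[Q[0],Q[1],.006]))*1e3
print('F',F.round(1),'th',np.degrees(np.arcsin(P[2,0])).round(2),'yaw err',(np.degrees(np.arctan2(P[1,0],P[0,0]))-Q[2]).round(2))
for a in sys.argv[1:]: print(a); delta(s,*crd(*map(float,a.split(','))))
E
python3 go.py -28,40,18,-.5 -28,26,18,-.5 -28,3,18,-.5
```

```text
[0.6367 0.2675 0.0963] [ 0.1  0.1 -2.4] 0.686
F [-27.4   0.9  41.1] th 18.13 yaw err 0.66
-28,40,18,-.5
t [ 0.0014 -0.003  -0.0012] a [ 0.0035  0.0007 -0.0015] rows>= 0.1
-28,26,18,-.5
t [ 0.0192 -0.003  -0.007 ] a [ 0.0035  0.0007 -0.0015] rows>= 0.4
-28,3,18,-.5
t [ 0.0483 -0.0031 -0.0165] a [ 0.0035  0.0007 -0.0015] rows>= 0.9
```

Emit:
play_rows:
  commands:
    - {"fingers": 1,"tx": 0.005,"ty": -0.003,"tz": -0.003,"ax": 0.0035,"ay": 0.0005,"az": -0.0015}
    - {"fingers": 1,"tx": 0.012,"ty": -0.003,"tz": -0.005,"ax": 0.0035,"ay": 0.0005,"az": -0.0015}
    - {"fingers": 1,"tx": 0.0192,"ty": -0.003,"tz": -0.007,"ax": 0.0035,"ay": 0.0005,"az": -0.0015}
    - {"fingers": 1,"tx": 0.0192,"ty": -0.003,"tz": -0.007,"ax": 0.0035,"ay": 0.0005,"az": -0.0015}
    - {"fingers": 1,"tx": 0.0192,"ty": -0.003,"tz": -0.007,"ax": 0.0035,"ay": 0.0005,"az": -0.0015}

```text
time_s: 11.6
tcp_pos: [0.636, 0.2647, 0.0793]
ee_rot: [[0.302, -0.186, 0.935], [0.056, 0.982, 0.178], [-0.952, -0.002, 0.307]]
wrist_force: [-0.0, -0.5, -1.8]
gripper_width: 0.687
```

```bash
python3 go.py -28,26,18,-.5 -28,18,18,-.5
```

```text
[0.636  0.2647 0.0793] [-0.  -0.5 -1.8] 0.687
F [-28.7  -1.   24.5] th 17.9 yaw err 0.02
-28,26,18,-.5
t [-0.0018  0.0005  0.0015] a [ 0.0001 -0.0005  0.0005] rows>= 0.0
-28,18,18,-.5
t [ 0.0083  0.0005 -0.0017] a [ 0.0001 -0.0005  0.0005] rows>= 0.2
```

Emit:
play_rows:
  commands:
    - {"fingers": 1,"tx": 0.003,"ty": 0.0003,"tz": 0,"ax": 0,"ay": -0.0003,"az": 0.0003}
    - {"fingers": 1,"tx": 0.006,"ty": 0.0003,"tz": -0.001,"ax": 0,"ay": -0.0003,"az": 0.0003}
    - {"fingers": 1,"tx": 0.009,"ty": 0.0003,"tz": -0.002,"ax": 0,"ay": -0.0003,"az": 0.0003}
    - {"fingers": 1,"tx": 0.009,"ty": 0.0003,"tz": -0.002,"ax": 0,"ay": -0.0003,"az": 0.0003}
    - {"fingers": 1,"tx": 0.009,"ty": 0.0003,"tz": -0.002,"ax": 0,"ay": -0.0003,"az": 0.0003}

```text
time_s: 12.02
tcp_pos: [0.6369, 0.2653, 0.0733]
ee_rot: [[0.304, -0.187, 0.934], [0.058, 0.982, 0.178], [-0.951, 0.0, 0.31]]
wrist_force: [0.5, -0.4, -2.3]
gripper_width: 0.69
```

```bash
python3 go.py -28,18,18,-.5 -28,4,18,-.5
```

```text
[0.6369 0.2653 0.0733] [ 0.5 -0.4 -2.3] 0.69
F [-27.6  -0.4  18.2] th 18.03 yaw err 0.02
-28,18,18,-.5
t [ 0.0002 -0.0001 -0.0005] a [ 0.0001  0.0002 -0.0001] rows>= 0.0
-28,4,18,-.5
t [ 0.018  -0.0001 -0.0063] a [ 0.0001  0.0002 -0.0001] rows>= 0.3
```

The front edge is now between the side walls (18 mm above the floor, wall tops at 24) with no contact force. Continuing down.

Emit:
play_rows:
  commands:
    - {"fingers": 1,"tx": 0.004,"ty": 0,"tz": -0.0014,"ax": 0,"ay": 0,"az": 0}
    - {"fingers": 1,"tx": 0.008,"ty": 0,"tz": -0.0028,"ax": 0,"ay": 0,"az": 0}
    - {"fingers": 1,"tx": 0.012,"ty": 0,"tz": -0.0042,"ax": 0,"ay": 0,"az": 0}
    - {"fingers": 1,"tx": 0.016,"ty": 0,"tz": -0.0056,"ax": 0,"ay": 0,"az": 0}
    - {"fingers": 1,"tx": 0.018,"ty": 0,"tz": -0.0063,"ax": 0,"ay": 0,"az": 0}

```text
time_s: 12.43
tcp_pos: [0.6364, 0.265, 0.0584]
ee_rot: [[0.303, -0.187, 0.934], [0.057, 0.982, 0.178], [-0.951, -0.0, 0.309]]
wrist_force: [-0.3, -0.0, -3.3]
gripper_width: 0.688
```

Emit:
play_rows:
  commands:
    - {"fingers": 1,"tx": 0,"ty": 0,"tz": 0,"ax": 0,"ay": 0,"az": 0}
    - {"fingers": 1,"tx": 0,"ty": 0,"tz": 0,"ax": 0,"ay": 0,"az": 0}

```text
time_s: 12.6
tcp_pos: [0.6367, 0.2653, 0.059]
ee_rot: [[0.304, -0.187, 0.934], [0.058, 0.982, 0.178], [-0.951, 0.0, 0.31]]
wrist_force: [0.1, 0.9, -1.8]
gripper_width: 0.69
```

```bash
python3 go.py -28,2,18,-.5 -38,2,18,-.5
```

```text
[0.6367 0.2653 0.059 ] [ 0.1  0.9 -1.8] 0.69
F [-27.9  -0.4   4. ] th 18.04 yaw err 0.01
-28,2,18,-.5
t [ 0.0025 -0.0001 -0.001 ] a [ 0.0001  0.0002 -0.0001] rows>= 0.0
-38,2,18,-.5
t [-0.0016 -0.0001 -0.0137] a [ 0.0001  0.0002 -0.0001] rows>= 0.2
```

Emit:
play_rows:
  commands:
    - {"fingers": 1,"tx": 0.0015,"ty": 0,"tz": -0.003,"ax": 0,"ay": 0,"az": 0}
    - {"fingers": 1,"tx": 0.0005,"ty": 0,"tz": -0.007,"ax": 0,"ay": 0,"az": 0}
    - {"fingers": 1,"tx": -0.001,"ty": 0,"tz": -0.011,"ax": 0,"ay": 0,"az": 0}
    - {"fingers": 1,"tx": -0.001,"ty": 0,"tz": -0.011,"ax": 0,"ay": 0,"az": 0}
    - {"fingers": 1,"tx": -0.001,"ty": 0,"tz": -0.011,"ax": 0,"ay": 0,"az": 0}

```text
time_s: 13.02
tcp_pos: [0.6285, 0.2638, 0.0575]
ee_rot: [[0.304, -0.187, 0.934], [0.058, 0.982, 0.178], [-0.951, 0.0, 0.31]]
wrist_force: [0.7, 0.5, -1.9]
gripper_width: 0.687
```

```bash
python3 go.py -40,1.5,17,-.5 -46,1.5,16,-.5 -54,1.5,16,-.5
```

```text
[0.6285 0.2638 0.0575] [ 0.7  0.5 -1.9] 0.687
F [-36.2  -0.4   2.5] th 18.05 yaw err 0.03
-40,1.5,17,-.5
t [ 0.0019 -0.0002 -0.0048] a [ 0.0001  0.0059 -0.0001] rows>= 0.1
-46,1.5,16,-.5
t [ 0.0016 -0.0002 -0.0119] a [ 0.0001  0.0114 -0.0001] rows>= 0.3
-54,1.5,16,-.5
t [-0.0017 -0.0002 -0.0221] a [ 0.0001  0.0114 -0.0001] rows>= 0.4
```

Emit:
play_rows:
  commands:
    - {"fingers": 1,"tx": 0.001,"ty": 0,"tz": -0.003,"ax": 0,"ay": 0.004,"az": 0}
    - {"fingers": 1,"tx": 0.0018,"ty": 0,"tz": -0.006,"ax": 0,"ay": 0.008,"az": 0}
    - {"fingers": 1,"tx": 0.0016,"ty": 0,"tz": -0.009,"ax": 0,"ay": 0.0114,"az": 0}
    - {"fingers": 1,"tx": 0.0016,"ty": 0,"tz": -0.0119,"ax": 0,"ay": 0.0114,"az": 0}
    - {"fingers": 1,"tx": 0.0016,"ty": 0,"tz": -0.0119,"ax": 0,"ay": 0.0114,"az": 0}

```text
time_s: 13.43
tcp_pos: [0.6222, 0.2634, 0.0547]
ee_rot: [[0.274, -0.187, 0.943], [0.054, 0.982, 0.179], [-0.96, 0.002, 0.279]]
wrist_force: [4.5, -0.3, -0.7]
gripper_width: 0.687
```

```bash
python3 go.py -50,1.5,16,-.5 -54,1.5,16,-.5
```

```text
[0.6222 0.2634 0.0547] [ 4.5 -0.3 -0.7] 0.687
F [-44.    0.5   2.2] th 16.22 yaw err 0.02
-50,1.5,16,-.5
t [-0.0008 -0.0013 -0.0078] a [ 0.0001  0.0012 -0.0007] rows>= 0.1
-54,1.5,16,-.5
t [-0.0023 -0.0013 -0.013 ] a [ 0.0001  0.0012 -0.0007] rows>= 0.2
```

The pusher is engaged: 4.5 N at about 3 mm of travel, as expected. Pushing further.

Emit:
play_rows:
  commands:
    - {"fingers": 1,"tx": -0.0003,"ty": -0.0005,"tz": -0.003,"ax": 0,"ay": 0.0006,"az": 0}
    - {"fingers": 1,"tx": -0.0007,"ty": -0.0005,"tz": -0.006,"ax": 0,"ay": 0.0006,"az": 0}
    - {"fingers": 1,"tx": -0.001,"ty": -0.0005,"tz": -0.009,"ax": 0,"ay": 0.0006,"az": 0}
    - {"fingers": 1,"tx": -0.0015,"ty": -0.0005,"tz": -0.011,"ax": 0,"ay": 0.0006,"az": 0}
    - {"fingers": 1,"tx": -0.0015,"ty": -0.0005,"tz": -0.011,"ax": 0,"ay": 0.0006,"az": 0}

```text
time_s: 13.85
tcp_pos: [0.615, 0.2621, 0.0545]
ee_rot: [[0.274, -0.189, 0.943], [0.056, 0.982, 0.18], [-0.96, 0.003, 0.28]]
wrist_force: [8.1, -0.4, 0.2]
gripper_width: 0.688
```

```bash
python3 go.py -54,1,16,-.5 -55,1,13,-.5
```

```text
[0.615  0.2621 0.0545] [ 8.1 -0.4  0.2] 0.688
F [-51.3   0.5   2. ] th 16.25 yaw err 0.06
-54,1,16,-.5
t [ 0.0008 -0.0014 -0.0037] a [ 0.0003  0.0014 -0.0012] rows>= 0.1
-55,1,13,-.5
t [ 0.007  -0.0014 -0.0037] a [ 0.0004  0.018  -0.0012] rows>= 0.5
```

Emit:
play_rows:
  commands:
    - {"fingers": 1,"tx": 0.001,"ty": -0.0005,"tz": -0.002,"ax": 0,"ay": 0.004,"az": -0.0006}
    - {"fingers": 1,"tx": 0.003,"ty": -0.0005,"tz": -0.0035,"ax": 0,"ay": 0.008,"az": -0.0006}
    - {"fingers": 1,"tx": 0.005,"ty": -0.0005,"tz": -0.0037,"ax": 0,"ay": 0.013,"az": -0.0006}
    - {"fingers": 1,"tx": 0.0066,"ty": -0.0005,"tz": -0.0037,"ax": 0,"ay": 0.018,"az": -0.0006}
    - {"fingers": 1,"tx": 0.0066,"ty": -0.0005,"tz": -0.0037,"ax": 0,"ay": 0.018,"az": -0.0006}

```text
time_s: 14.27
tcp_pos: [0.6153, 0.2622, 0.0493]
ee_rot: [[0.222, -0.188, 0.957], [0.045, 0.982, 0.183], [-0.974, 0.002, 0.227]]
wrist_force: [7.0, 0.0, 0.2]
gripper_width: 0.689
```

```bash
python3 go.py -56,1,10,-.2 -58,1,6,-.2
```

```text
[0.6153 0.2622 0.0493] [7.  0.  0.2] 0.689
F [-53.4   0.5   1.4] th 13.11 yaw err 0.07
-56,1,10,-.2
t [ 0.0066 -0.001  -0.0021] a [ 0.0004  0.0173 -0.0007] rows>= 0.4
-58,1,6,-.2
t [ 0.0148 -0.001  -0.0035] a [ 0.0004  0.0395 -0.0007] rows>= 1.0
```

Emit:
play_rows:
  commands:
    - {"fingers": 1,"tx": 0.002,"ty": 0,"tz": -0.0015,"ax": 0,"ay": 0.0055,"az": 0}
    - {"fingers": 1,"tx": 0.0045,"ty": 0,"tz": -0.0025,"ax": 0,"ay": 0.0115,"az": 0}
    - {"fingers": 1,"tx": 0.0066,"ty": 0,"tz": -0.003,"ax": 0,"ay": 0.0173,"az": 0}
    - {"fingers": 1,"tx": 0.0066,"ty": 0,"tz": -0.003,"ax": 0,"ay": 0.0173,"az": 0}

```text
time_s: 14.6
tcp_pos: [0.6148, 0.262, 0.044]
ee_rot: [[0.171, -0.188, 0.967], [0.035, 0.982, 0.185], [-0.985, 0.002, 0.175]]
wrist_force: [9.5, 0.5, -0.1]
gripper_width: 0.686
```

```bash
python3 look.py k; python3 go.py -58,1,6,-.2 -59.5,1,3,-.2
```

```text
[0.61477583 0.26199841 0.04400167] [ 9.49663631  0.47123155 -0.14400031] 0.6856323005818986
t [-0.0618 -0.0005  0.0408] a [ 0.0003 -0.044  -0.0008] rows>= 1.3
[0.6144 0.2618 0.044 ] [8.4 0.5 0.4] 0.687
F [-56.4   0.3   0.7] th 10.1 yaw err 0.07
-58,1,6,-.2
t [ 0.0081 -0.0008 -0.0003] a [ 0.0004  0.0228 -0.0007] rows>= 0.6
-59.5,1,3,-.2
t [ 0.0144 -0.0008 -0.0014] a [ 0.0004  0.0394 -0.0007] rows>= 1.0
```

View pics/k.png

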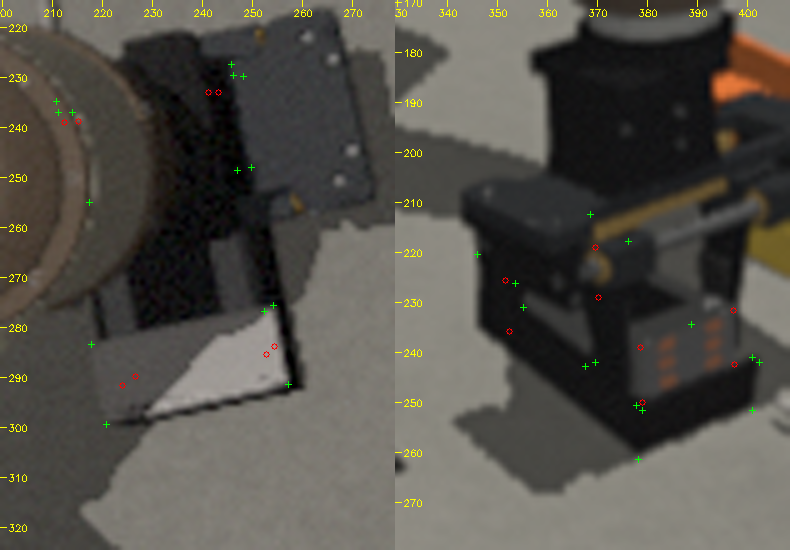

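Scene half: the rear face is inside the rear wall with lower corner at (379,250), and the three contact columns are flush, so the pile is intact. The front is under the lip. Continuing to lower.

Emit:
play_rows:
  commands:
    - {"fingers": 1,"tx": 0.003,"ty": -0.0003,"tz": -0.0002,"ax": 0,"ay": 0.008,"az": 0}
    - {"fingers": 1,"tx": 0.006,"ty": -0.0003,"tz": -0.0005,"ax": 0,"ay": 0.0155,"az": 0}
    - {"fingers": 1,"tx": 0.0085,"ty": -0.0003,"tz": -0.0008,"ax": 0,"ay": 0.0228,"az": 0}
    - {"fingers": 1,"tx": 0.0115,"ty": -0.0003,"tz": -0.0012,"ax": 0,"ay": 0.031,"az": 0}
    - {"fingers": 1,"tx": 0.0143,"ty": -0.0003,"tz": -0.0016,"ax": 0,"ay": 0.0394,"az": 0}

```text
time_s: 15.12
tcp_pos: [0.615, 0.2617, 0.0327]
ee_rot: [[0.051, -0.188, 0.981], [0.012, 0.982, 0.187], [-0.999, 0.002, 0.052]]
wrist_force: [9.0, 1.9, -0.3]
gripper_width: 0.683
```

```bash
python3 go.py -60,1,3,-.2 -60,0.5,0,0 -56,.3,0,0
```

```text
[0.615  0.2617 0.0327] [ 9.   1.9 -0.3] 0.683
F [-59.7   0.1   0.6] th 2.99 yaw err 0.06
-60,1,3,-.2
t [-0.0005 -0.0004 -0.0003] a [ 0.0004 -0.     -0.0006] rows>= 0.0
-60,0.5,0,0
t [ 0.0066 -0.0002  0.001 ] a [ 0.0004  0.0166 -0.0006] rows>= 0.4
-56,.3,0,0
t [ 0.0072 -0.0002  0.0063] a [ 0.0004  0.0166 -0.0006] rows>= 0.4
```

Emit:
play_rows:
  commands:
    - {"fingers": 1,"tx": 0.0025,"ty": 0,"tz": 0.0002,"ax": 0,"ay": 0.0055,"az": 0}
    - {"fingers": 1,"tx": 0.0045,"ty": 0,"tz": 0.0005,"ax": 0,"ay": 0.011,"az": 0}
    - {"fingers": 1,"tx": 0.0066,"ty": 0,"tz": 0.0008,"ax": 0,"ay": 0.0166,"az": 0}
    - {"fingers": 1,"tx": 0.0066,"ty": 0,"tz": 0.0008,"ax": 0,"ay": 0.0166,"az": 0}
    - {"fingers": 1,"tx": 0.0066,"ty": 0,"tz": 0.0008,"ax": 0,"ay": 0.0166,"az": 0}

```text
time_s: 15.53
tcp_pos: [0.6161, 0.2617, 0.0275]
ee_rot: [[0.001, -0.186, 0.982], [0.002, 0.982, 0.186], [-1.0, 0.002, 0.001]]
wrist_force: [9.0, 1.3, -1.4]
gripper_width: 0.685
```

```bash
python3 go.py -60,0,0,0 -53.3,0,0,0
```

```text
[0.6161 0.2617 0.0275] [ 9.   1.3 -1.4] 0.685
F [-59.9  -0.1   0.1] th 0.08 yaw err -0.01
-60,0,0,0
t [ 0.0003  0.0001 -0.0001] a [-0.0001  0.0004 -0.0005] rows>= 0.0
-53.3,0,0,0
t [0.0003 0.0001 0.0088] a [-0.0001  0.0004 -0.0005] rows>= 0.2
```

Flat on the floor. Easing back toward the rear wall, then releasing.

Emit:
play_rows:
  commands:
    - {"fingers": 1,"tx": 0,"ty": 0,"tz": 0.002,"ax": 0,"ay": 0,"az": 0}
    - {"fingers": 1,"tx": 0,"ty": 0,"tz": 0.004,"ax": 0,"ay": 0,"az": 0}
    - {"fingers": 1,"tx": 0,"ty": 0,"tz": 0.006,"ax": 0,"ay": 0,"az": 0}
    - {"fingers": 1,"tx": 0,"ty": 0,"tz": 0.0075,"ax": 0,"ay": 0,"az": 0}
    - {"fingers": 1,"tx": 0,"ty": 0,"tz": 0.0075,"ax": 0,"ay": 0,"az": 0}

```text
time_s: 15.95
tcp_pos: [0.6205, 0.2624, 0.0274]
ee_rot: [[-0.001, -0.186, 0.983], [0.001, 0.983, 0.186], [-1.0, 0.001, -0.001]]
wrist_force: [6.0, 1.7, 0.4]
gripper_width: 0.689
```

```bash
python3 go.py -53,0,0,0
```

```text
[0.6205 0.2624 0.0274] [6.  1.7 0.4] 0.689
F [-55.5  -0.1   0.2] th -0.06 yaw err -0.02
-53,0,0,0
t [0.0001 0.0002 0.0033] a [-0.0001 -0.0003 -0.0004] rows>= 0.1
```

Emit:
play_rows:
  commands:
    - {"fingers": 1,"tx": 0,"ty": 0,"tz": 0.001,"ax": 0,"ay": 0,"az": 0}
    - {"fingers": 1,"tx": 0,"ty": 0,"tz": 0.002,"ax": 0,"ay": 0,"az": 0}
    - {"fingers": 1,"tx": 0,"ty": 0,"tz": 0.003,"ax": 0,"ay": 0,"az": 0}
    - {"fingers": 1,"tx": 0,"ty": 0,"tz": 0.003,"ax": 0,"ay": 0,"az": 0}
    - {"fingers": 1,"tx": 0,"ty": 0,"tz": 0.003,"ax": 0,"ay": 0,"az": 0}

```text
time_s: 16.37
tcp_pos: [0.6214, 0.2626, 0.0274]
ee_rot: [[-0.004, -0.187, 0.982], [-0.0, 0.982, 0.187], [-1.0, 0.001, -0.004]]
wrist_force: [3.1, 4.3, 4.2]
gripper_width: 0.684
```

```bash
python3 go.py -53,0,0,0
```

```text
[0.6214 0.2626 0.0274] [3.1 4.3 4.2] 0.684
F [-54.7  -0.2   0.4] th -0.23 yaw err 0.0
-53,0,0,0
t [0.0001 0.0003 0.0021] a [ 0.     -0.0013 -0.0002] rows>= 0.0
```

Emit:
play_rows:
  commands:
    - {"fingers": -0.6,"tx": 0,"ty": 0,"tz": 0,"ax": 0,"ay": 0,"az": 0}
    - {"fingers": -0.8,"tx": 0,"ty": 0,"tz": 0,"ax": 0,"ay": 0,"az": 0}
    - {"fingers": -0.9,"tx": 0,"ty": 0,"tz": 0,"ax": 0,"ay": 0,"az": 0}
    - {"fingers": -0.9,"tx": 0,"ty": 0,"tz": 0,"ax": 0,"ay": 0,"az": 0}
    - {"fingers": -0.9,"tx": 0,"ty": 0,"tz": 0,"ax": 0,"ay": 0,"az": 0}

```text
time_s: 16.78
tcp_pos: [0.618, 0.2595, 0.0249]
ee_rot: [[-0.013, -0.186, 0.983], [-0.006, 0.983, 0.186], [-1.0, -0.003, -0.014]]
wrist_force: [0.2, -0.7, -0.4]
gripper_width: 0.924
```

```bash
python3 go.py -53,0,0,0
```

```text
[0.618  0.2595 0.0249] [ 0.2 -0.7 -0.4] 0.924
F [-58.7  -2.6  -1.2] th -0.79 yaw err -0.06
-53,0,0,0
t [-0.0034  0.0035  0.0072] a [-0.0003 -0.0044  0.001 ] rows>= 0.2
```

Emit:
play_rows:
  commands:
    - {"fingers": -1,"tx": -0.01,"ty": 0.002,"tz": 0.002,"ax": 0,"ay": 0,"az": 0}
    - {"fingers": -1,"tx": -0.04,"ty": 0.002,"tz": 0.002,"ax": 0,"ay": 0,"az": 0}
    - {"fingers": -1,"tx": -0.08,"ty": 0.002,"tz": 0.002,"ax": 0,"ay": 0,"az": 0}
    - {"fingers": -1,"tx": -0.13,"ty": 0.002,"tz": 0.002,"ax": 0,"ay": 0,"az": 0}
    - {"fingers": -1,"tx": -0.18,"ty": 0.002,"tz": 0.002,"ax": 0,"ay": 0,"az": 0}

```text
time_s: 17.2
tcp_pos: [0.6206, 0.2628, 0.1606]
ee_rot: [[-0.013, -0.187, 0.982], [-0.006, 0.982, 0.187], [-1.0, -0.003, -0.014]]
wrist_force: [1.0, 0.5, -0.0]
gripper_width: 0.997
```

Emit:
play_rows:
  commands:
    - {"fingers": -1,"tx": -0.03,"ty": -0.05,"tz": 0,"ax": 0,"ay": 0,"az": 0}
    - {"fingers": -1,"tx": -0.06,"ty": -0.1,"tz": 0,"ax": 0,"ay": 0,"az": 0}
    - {"fingers": -1,"tx": -0.08,"ty": -0.15,"tz": 0,"ax": 0,"ay": 0,"az": 0}
    - {"fingers": -1,"tx": -0.08,"ty": -0.2,"tz": 0,"ax": 0,"ay": 0,"az": 0}
    - {"fingers": -1,"tx": -0.08,"ty": -0.25,"tz": 0,"ax": 0,"ay": 0,"az": 0}

```text
time_s: 17.62
tcp_pos: [0.6573, 0.0779, 0.2224]
ee_rot: [[-0.008, -0.187, 0.982], [-0.002, 0.982, 0.187], [-1.0, -0.001, -0.009]]
wrist_force: [0.3, 0.2, -0.7]
gripper_width: 1.0
```

Emit:
play_rows:
  commands:
    - {"fingers": -1,"tx": 0,"ty": -0.05,"tz": 0,"ax": 0,"ay": 0,"az": 0}
    - {"fingers": -1,"tx": 0,"ty": -0.1,"tz": 0,"ax": 0,"ay": 0,"az": 0}
    - {"fingers": -1,"tx": 0,"ty": -0.15,"tz": 0,"ax": 0,"ay": 0,"az": 0}
    - {"fingers": -1,"tx": 0,"ty": -0.2,"tz": 0,"ax": 0,"ay": 0,"az": 0}
    - {"fingers": -1,"tx": 0,"ty": -0.2,"tz": 0,"ax": 0,"ay": 0,"az": 0}

```text
time_s: 18.03
tcp_pos: [0.6849, -0.0741, 0.2199]
ee_rot: [[-0.012, -0.18, 0.984], [-0.004, 0.984, 0.18], [-1.0, -0.002, -0.013]]
wrist_force: [0.5, 0.9, -0.2]
gripper_width: 1.001
```

Run:
```python
from h import *
from station import r, viewer
import pickle
t=viewer.capture('top'); c=viewer.capture('scene'); pickle.dump((t,c),open('end.pkl','wb'))
q=[Q[0],Q[1],np.radians(Q[2])]
pile=world(q,np.array([[2+x,y,z+6] for z in(0,30) for x,y in((-55,-30),(-55,30),(55,30),(55,-30))])/1e3)
out=[]
for p,x0,y0,k in((t,205,222,6),(c,338,195,5.5)):
    a=tile(p['image'],x0,y0,66 if k==6 else 72,83,k)[:456]
    for u,v in proj(p,pile): cv2.circle(a,(int((u-x0+.5)*k),int((v-y0+.5)*k)),3,(0,0,255),1)
    out.append(a)
cv2.imwrite('pics/end.png',np.hstack(out)); print(r.sense()['tcp_pos'])
```

```text
[ 0.68466565 -0.06956038  0.21996547]
```

View pics/end.png

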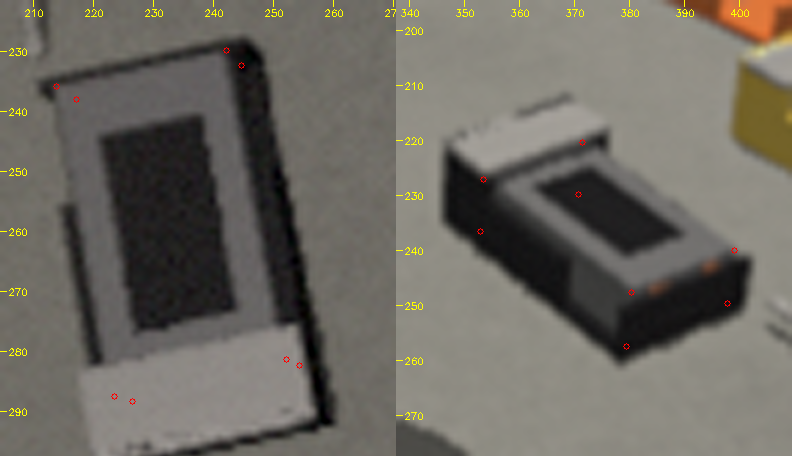

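The pile lies flat under the lip and against the rear wall. The rear top corners at (242,230) top and (399,240) scene match the seated prediction. The bystanders were not approached, so I'm handing in.

```bash
python3 -c "
from station import job
print(job.finish_job())"
```

```text
the job is handed in; nothing more can be done
None
```

The pile of three packs is in the black charging cradle, and the job is handed in at about 18 s of the 72 s allowed.

**What I did:**
- I lifted the pile out of the jig, set it on the rubber mat and let go.
- I took it again about 17 mm from its rear end and tilted it 18°, then put the front edge in under the lip.
- I pushed the contact plate back about 11 mm at 8–9 N and lowered the rear end flat behind the rear wall. Then I eased it back and released it.

**Last checks:**
- **Seating:** both final pictures show the pile flat under the lip and against the rear wall. Its corners are within about 1 px (roughly 2 mm) of where a fully seated pile should appear. I judged this by eye on the pictures, and the side walls hide the lower two packs.
- **Pile together:** the jig was empty with three flush packs on the mat. The packs were still flush part-way through lowering.
- **Bystanders:** the arm did not go near the multimeter, screwdriver or mug, but I did not re-check their positions at the end.

**What disagreed:** before release, the wrist position put the pile about 1.7 mm short of seated, with 3–4 N of contact force on each axis. The tool then shifted about 4–5 mm as the fingers opened. The final pictures showed no harm from either.

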